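Shut and bolt the guard lid of a barrel tumbler

TASK

Make the jeweller's barrel tumbler ready to run: with the fingertips, push its raised green guard lid down until it is fully shut, push the red knob of the barrel bolt along its slot until the bolt is all the way home through the keeper on the lid, then push the knob over and down into the locking notch as far as it goes. Only push, gently: do not grip the knob or lift the lid any further, and leave the tins, tools and dishes on the machine and the bench where they are.

Things in the scene. Friction and masses are not known exactly. Their poses are not given: they have to be found in the camera images.
- tumbler: Grey machine fixed to the bench, 280 (its x) by 390 (y) by 150 mm high; origin at the centre of its underside, z up. On its top a fixed steel deck spans y = -195 to -48 mm; the lid covers y = -47 to 175 mm. The bolt lies along y at x = -20 mm on the deck, axis 16 mm above it: a fixed barrel, 26 mm thick, y = -178 to -55 mm, on a 46 mm wide plate.
- lid (a joint): Angle (rad) of the green-framed lid with clear window: 0 = shut, flush with the deck, at its stop; grows as it opens. Hinge line along the tumbler's x at y = 175, z = 150 mm; the free edge beside the bolt, 222 mm from it, rises. 250 mm along x, 12 mm thick. Stiff hinge: stays where left; 1 to 4 N at the edge closes it. The bolt enters the keeper only when it is fully shut.
- lid_edge (a point): Point on the top face of the lid's green edge strip, a good place to push: 205 mm from the hinge line, at the tumbler's x = -85 mm. The strip is 35 mm wide and bare for 70 mm along x about the point. Farther along it stand the steel keeper and, at x = 40 to 110 mm, a black bow handle 31 mm high.
- keeper_hole (a point): Centre of the opening (24 mm wide, 22 mm high) of the keeper, a steel strap 33 mm high on the lid's edge strip at the tumbler's x = -20 mm; with the lid shut it is in line with the bolt.
- bolt_slide (a joint): Travel (m) of the bolt towards the lid, along the tumbler's +y: 0 = fully drawn back, 0.055 = home at its stop. It stays where it is left; about 2 N moves it. The knob can turn over only from 0.050 on, where the notch is.
- bolt_turn (a joint): Angle (rad) of the knob's stem about the bolt's axis: 0 = upright, along the straight part of the slot (play 0.1 to 0.3 either way there); it grows as the knob is pushed over towards the tumbler's -x, to its stop at 1.4 (nearly level, in the notch). Stays where it is left; about 1 N at the knob turns it.
- red_knob: The bolt's red ball knob, 24 mm in diameter, on a 9 mm stem; origin at the ball's centre, z along the stem outwards, 46 mm from the bolt's axis: 62 mm above the deck when upright, 24 mm when fully over. Upright it stands at the tumbler's x = -20 mm, y = -150 mm + bolt_slide; fully over, its centre is 45 mm nearer the tumbler's front (-x).
- polish_tin: Loose brass tin, 54 mm across, 22 mm high, standing on the deck at about x = +95 mm of the tumbler; origin under its centre. Leave alone.
- bench_brush: Loose wooden brush with brass bristles, 135 mm long along its x, 12 mm wide, 19 mm high, on the deck near its front edge, at about x = -118 mm of the tumbler, lying along the tumbler's y; origin at its underside. Leave alone.
- mallet: Loose mallet on the bench, white nylon faces, head 82 mm across its y, 32 mm thick, wooden handle 215 mm along its -x; origin under the head. Leave alone.
- mandrel: Loose steel ring mandrel lying on the bench, 340 mm long along its x, 25 mm thick; origin at its underside, 70 mm from the thick end of its taper. Leave alone.
- swage_block: Loose dark steel grooved block on the bench, 160 by 50 by 32 mm; origin under its centre. Leave alone.
- file: Loose file with a green handle on the bench, 272 mm long along its x, 28 mm thick; origin under the front of the handle. Leave alone.
- soap_jar: Loose jar on the bench, 56 mm across, 75 mm high; origin under its centre. Leave alone.
- ring_dish: Loose white dish on the bench, 90 mm across, 30 mm high; origin under its centre. Leave alone.

How it is judged:
On the way, in this order (a step that is already met when the one before it is completed fails the run):
1. the lid is shut, the bolt not yet driven (value of joint lid below 0.02 rad and value of joint bolt_slide below 0.03 m), for 0.1 s.
2. the bolt is home through the keeper of the shut lid (value of joint lid below 0.02 rad and value of joint bolt_slide above 0.046 m), for 0.05 s.
At the end, for the whole second after the job is handed in: The lid is shut (within 0.02 rad), the bolt is home (slid at least 46 of 55 mm), its knob is pushed over into the notch by at least 1.1 rad of 1.4, and all is at rest (all of step 2 and value of joint bolt_turn above 1.1 rad and velocity of joint bolt_turn below 0.05 rad/s and velocity of joint lid below 0.02 rad/s); the robot touches nothing.
It fails at once if the lid is lifted further open (beyond 0.6 rad) (value of joint lid above 0.6 rad).
It fails at once if the knob is gripped or forced (over 35 N of contact on it) (contact force between the fingers and red_knob above 35 N).
It fails at once if a loose thing on the machine or the bench is moved more than 20 mm or lifted (distance of any of polish_tin, bench_brush, mallet, mandrel, swage_block, file, soap_jar, ring_dish from where it was at the start of the episode above 0.02 m).
It also fails if it takes over 45 s, if anything falls off the work surface, if the arm or the gripper's body presses on something with over 40 N, if the wrist force passes 120 N, or if a joint passes its speed limit or range.

ROBOT

A 6-joint arm with a two-finger parallel gripper is mounted at the origin on the work surface. World frame = base frame: x ahead of the robot, y to its left, z up, the work surface at z = 0. Lengths are in m, angles in rad, forces in N, time in s.
With the tool pointing down it reaches from about 0.35 to 0.925 m from the base axis. Payload 6.4 kg.
Tool frame: the origin (TCP) lies midway between the tips of the shut fingers; the grasp point (between the pads) lies 19 mm behind it; z points along the fingers, x is the direction in which the jaws open and shut, and the axes are right-handed (so a half turn about z gives the same grasp; the last joint's range is limited). The gripper opens to 94 mm and grips with 3 to 60 N. Pads are 16 mm wide; open, the fingers measure 119 mm over their backs; the gripper's body (75 mm by 177 mm) begins 78 mm behind the grasp point.
Start: joints at [0.928, 0.245, 1.558, -0, 1.339, -0.174], TCP at [0.294, 0.58, 0.175] pointing down, gripper open.
Joint ranges: [-3.13, 3.13], [-1.02, 2.26], [0.13, 2.54], [-0.95, 4.09], [0.21, 2.88], [-2.74, 2.74]. Speed limits (rad/s): [2.57, 2.57, 3.14, 3.14, 3.14, 3.14].

INTERFACE

Orientations are given as [roll, pitch, yaw] about the fixed x, y, z axes, in that order (R = Rz(yaw) Ry(pitch) Rx(roll)).
In Python, from workcell import get_state, viewer, arm gives the robot as it stands.
- The arm moves only by the tool send_rows, never from a script. Its argument "motion" is a list of rows, each an object of numbers: "x", "y", "z": the shift along the tool's x, y, z normalised to -1 to 1, where 1 is 0.2 m; "turn": the turn about the tool's z normalised to -1 to 1, where 1 is 360 degrees; "gripper": the closure, from 0 (fully open) to 1 (shut). A call has 1 to 8 rows; each row is the pose to reach, as a shift and turn from the pose commanded when the call began, along the tool's axes at that moment, turning the shorter way round; what a row does not reach only later rows make up. A row lasts 1/10 s, in which the tool goes at most 50 mm and 8.59 degrees, less where a joint would pass 70% of its speed; a pose out of reach is approached as far as the arm can. A call with a number of a shift or a turn outside -1 to 1 is refused whole. A call with a gripper value outside its range is refused whole. The fingers move at their own pace and stop on an object; "newtons" is the grip in N (left out, the last holds). Time passes only in rows, so rows that repeat a pose let the fingers close. It gives the time, the measured TCP pose, the force and the opening at its end, in the units of the state.
- get_state(): the state, without advancing time (a new reading comes with each control period).
- viewer.snapshot(name): name is "scene" or "top" or "wrist"; returns a dict with "frame" (384x512x3 uint8, red, green, blue), "intrinsics" (3x3 intrinsics, pixels), "world_from_camera" (4x4, takes a point from camera to world coordinates); the wrist camera has in their place "tool_from_camera" (4x4, takes a point from camera to tool coordinates, whose origin is the TCP and whose axes are the tool frame's). Camera axes: x right, y up, looking along -z (the intrinsics and any distortion apply to the point x, -y, -z); pixel columns grow to the right and rows downward; lengths in m; the calibration is good to about 2 mm. A picture is of the moment at which its call begins: read the wrist's pose just before it. There is no depth.
- arm.job_done(): hands the job in, once; it reports no verdict.
The state is a dict: "time": time; "joints": joint angles; "qd": joint speeds; "joint_efforts": joint torques, N m; "position": TCP position; "orientation": TCP orientation; "wrist_force": force on the tool from outside, world axes, zero at the start; "ft_torque": the same for the moment, N m; "width": finger opening in m.
Only numpy, scipy, OpenCV 4.12 (cv2) and the standard library are available. Lean on these libraries where they do the work, as an engineer would, in place of code of your own. Each camera call takes 0.05 s, during which the arm holds its last target.

## Working session

There is one attempt and no reset: what is moved stays moved. The work goes in short steps, Python scripts to look and compute and a tool call to move; the robot and the scene stay as the last step left them, time stands still between calls to the robot, and variables do not carry over. Pictures are saved under pics/ and viewed, and the job is handed in when it is done.

Besides the shell and the picture viewer there is one more tool, called after "Emit:" by a JSON object that holds its "api" and its "payload", one argument or row to a line. send_rows: Moves the arm, as the interface text tells. Its arguments: {"type":"object","properties":{"motion":{"type":"array","items":{"type":"object","properties":{"x":{"type":"number","minimum":-1,"maximum":1},"y":{"type":"number","minimum":-1,"maximum":1},"z":{"type":"number","minimum":-1,"maximum":1},"turn":{"type":"number","minimum":-1,"maximum":1},"gripper":{"type":"number"}}}},"newtons":{"type":"number"}},"required":["motion"]}

```bash
mkdir -p pics; cat > h.py <<'E'
import numpy as np, cv2
from workcell import get_state, viewer, arm
def snap(n,f):
    d=viewer.snapshot(n); cv2.imwrite('pics/'+f+'.png',cv2.cvtColor(d['frame'],cv2.COLOR_RGB2BGR))
    np.savez('pics/'+f+'.npz',K=d['intrinsics'],T=d.get('world_from_camera',d.get('tool_from_camera')),fr=d['frame']); return d
def ray(d,u,v):
    K=np.array(d['intrinsics'] if 'intrinsics' in d else d['K']);T=np.array(d['world_from_camera'] if 'world_from_camera' in d else d['T'])
    r=np.linalg.inv(K)@[u,v,1]; r=np.array([r[0],-r[1],-r[2]]); return T[:3,3],T[:3,:3]@r
def onz(d,u,v,z):
    o,r=ray(d,u,v); return o+r*(z-o[2])/r[2]
def proj(d,p):
    K=np.array(d['K']);T=np.array(d['T']); c=np.linalg.inv(T)@np.r_[p,1]; q=K@[c[0],-c[1],-c[2]]; return q[:2]/q[2]
E
python3 - <<'E'
from h import *
d=snap('scene','s0');print(d['intrinsics'],d['world_from_camera'], [k for k in d])
d=snap('top','t0');print(d['intrinsics'],d['world_from_camera'])
s=get_state();print(s)
E
```

```text
[[418.36084089   0.         255.08153705]
 [  0.         418.36084089 190.6780557 ]
 [  0.           0.           1.        ]] [[ 0.13241598 -0.84858774  0.51221564  1.15386727]
 [ 0.99111653  0.1068854  -0.07914251 -0.09685196]
 [ 0.01241099  0.51814512  0.85520267  1.1525954 ]
 [ 0.          0.          0.          1.        ]] ['frame', 'intrinsics', 'world_from_camera']
[[460.13199675   0.         255.6441927 ]
 [  0.         460.13199675 190.01023516]
 [  0.           0.           1.        ]] [[ 0.00851018  0.98831922 -0.15216007  0.35390383]
 [-0.99994624  0.00750957 -0.00714956  0.00537518]
 [-0.0059234   0.15221273  0.98833     1.41805726]
 [ 0.          0.          0.          1.        ]]
{'time': 0.1, 'joints': array([ 9.27885165e-01,  2.45757357e-01,  1.55887119e+00, -1.98956038e-05,
        1.33868951e+00, -1.74144560e-01]), 'qd': array([-0.00021549, -0.00191888, -0.00248137,  0.00024785, -0.00019232,
       -0.00126001]), 'joint_efforts': array([-4.88358273e-04, -4.16917956e+01, -3.15524876e+01,  6.87221764e-02,
        3.09980800e-02, -6.58664999e-05]), 'position': array([0.29333057, 0.5793929 , 0.17395845]), 'orientation': array([-3.14131276e+00,  1.70266064e-03,  1.10203456e+00]), 'wrist_force': array([-0.07863028,  1.08990732,  0.11972499]), 'ft_torque': array([ 0.01780401, -0.00651799, -0.0209453 ]), 'width': 0.0941660114228219}
```

View pics/s0.png

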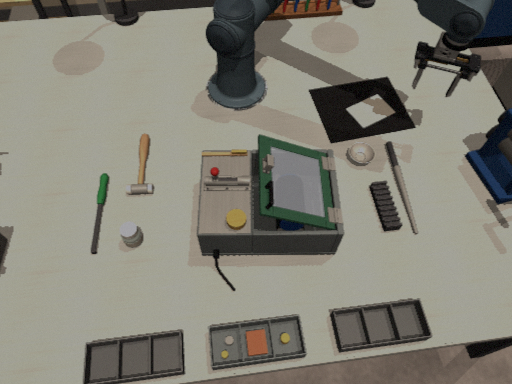

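View pics/t0.png

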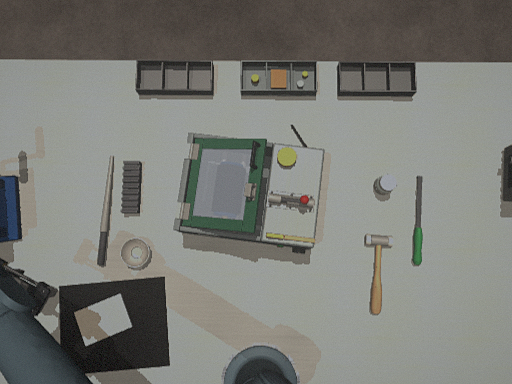

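```bash
python3 - <<'E'
import cv2
a=cv2.imread('pics/t0.png')[120:265,165:340]; cv2.imwrite('pics/t0z.png',cv2.resize(a,None,fx=4.5,fy=4.1,interpolation=cv2.INTER_CUBIC))
a=cv2.imread('pics/s0.png')[130:260,190:350]; cv2.imwrite('pics/s0z.png',cv2.resize(a,None,fx=4.5,fy=4.5,interpolation=cv2.INTER_CUBIC))
E
```

```text
(no output)
```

View pics/t0z.png

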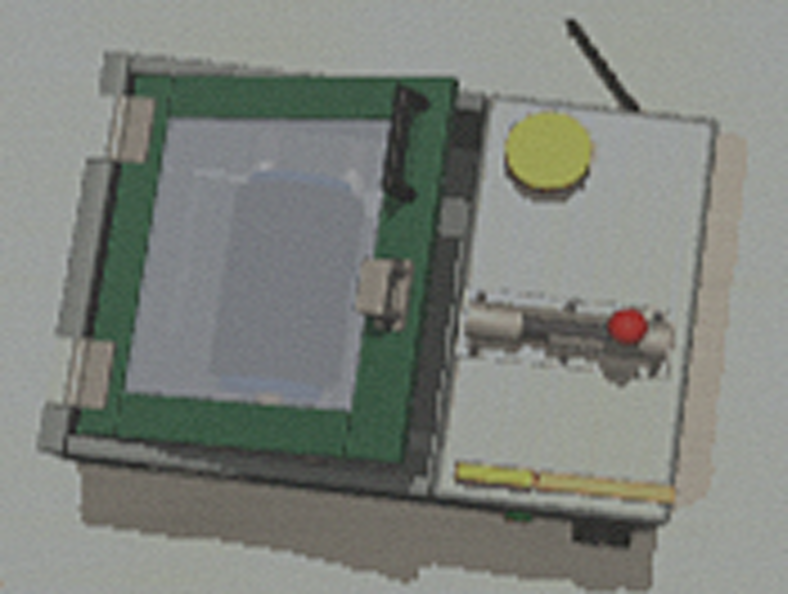

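View pics/s0z.png

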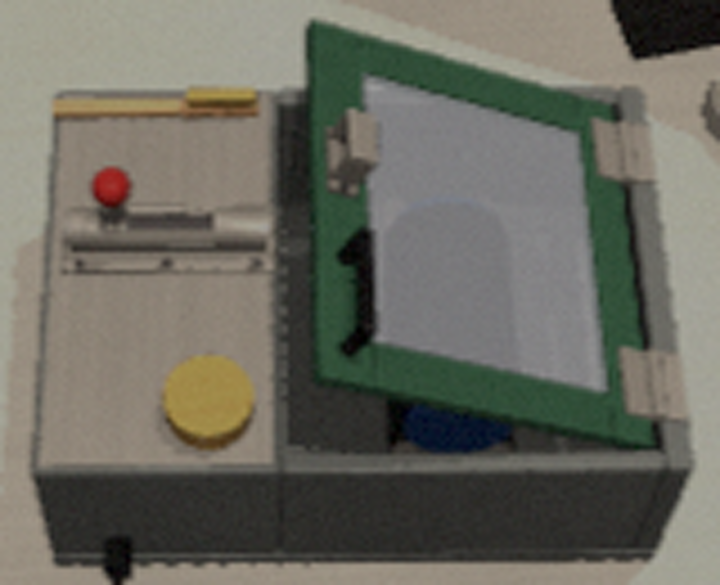

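```bash
cat > m.py <<'E'
from h import *
t=np.load('pics/t0.npz');s=np.load('pics/s0.npz')
def tz(X,Y): return 165+(X+.5)/4.5-.5,120+(Y+.5)/4.1-.5
def sz(X,Y): return 190+(X+.5)/4.5-.5,130+(Y+.5)/4.5-.5
M=[(140,-195),(-140,-195),(140,195),(-140,195)]
P=[onz(t,*tz(*q),.15)[:2] for q in [(717,122),(666,520),(105,55),(40,450)]]
Q=[onz(s,*sz(*q),.15)[:2] for q in [(37,470),(57,92),(690,465),(640,90)]]
def fit(A,B):
    A=np.array(A)/1000.;B=np.array(B);a=A-A.mean(0);b=B-B.mean(0)
    th=np.arctan2((a[:,0]*b[:,1]-a[:,1]*b[:,0]).sum(),(a*b).sum());R=np.array([[np.cos(th),-np.sin(th)],[np.sin(th),np.cos(th)]])
    c=B.mean(0)-R@A.mean(0);return th,c,(A@R.T+c-B)*1000
for X in (P,Q): print(fit(M,X))
th,c,r=fit(M+M,P+Q);print(th,c)
np.savez('pose.npz',th=th,c=c)
def red(d):
    h=cv2.cvtColor(d['fr'],cv2.COLOR_RGB2HSV);m=((h[...,0]<6)|(h[...,0]>174))&(h[...,1]>150)&(h[...,2]>90)
    n,l,st,ce=cv2.connectedComponentsWithStats(m.astype('uint8'));out=[]
    i=1+np.argmax(st[1:,4]);return ce[i],st[i,4]
def tri(rs):
    A=np.zeros((3,3));b=np.zeros(3)
    for o,r in rs:
        r=r/np.linalg.norm(r);p=np.eye(3)-np.outer(r,r);A+=p;b+=p@o
    return np.linalg.solve(A,b)
def loc(p):
    R=np.array([[np.cos(th),-np.sin(th)],[np.sin(th),np.cos(th)]]);return np.r_[R.T@(p[:2]-c),p[2]]*1000
print(red(t),red(s))
k=tri([ray(t,*red(t)[0]),ray(s,*red(s)[0])]);print('knob',k,loc(k))
# lid free edge corners
for a,b in [((458,78),(318,380)),((405,462),(310,22))]:
    e=tri([ray(t,*tz(*a)),ray(s,*sz(*b))]);print('lid corner',e,loc(e),np.arctan2(loc(e)[2]-150,175-loc(e)[1]))
E
python3 m.py
```

```text
(np.float64(-0.11662289364504662), array([0.55254941, 0.03213824]), array([[ 2.20696533, -0.46594983],
       [-3.3395046 , -2.6801796 ],
       [ 2.61770777,  0.9647992 ],
       [-1.4851685 ,  2.18133024]]))
(np.float64(-0.1176822854701149), array([0.55317598, 0.03491137]), array([[ 2.47157738, -3.9381665 ],
       [-2.61233004, -1.22499791],
       [ 2.93061843,  2.64527414],
       [-2.78986578,  2.51789026]]))
-0.11715147709595812 [0.5528627  0.03352481]
(array([304.13043478, 198.95652174]), np.int32(46)) (array([214.08695652, 171.        ]), np.int32(46))
knob [ 0.51643694 -0.11271806  0.21435716] [ -19.08266956 -149.49803583  214.3571559 ]
lid corner [ 0.67369825 -0.01080159  0.2367364 ] [125.18833418 -29.89885874 236.73640187] 0.4004410881974551
lid corner [0.42642004 0.01846476 0.23888818] [-123.81569346  -29.7359072   238.88818029] 0.40960375610069827
```

```bash
cat > g.py <<'E'
from h import *
P=np.load('pose.npz');th=float(P['th']);c=P['c']
Rz=np.array([[np.cos(th),-np.sin(th)],[np.sin(th),np.cos(th)]])
def w(x,y,z): return np.r_[Rz@[x/1000,y/1000]+c,z/1000]
from scipy.spatial.transform import Rotation as Ro
def go(pts,yaw=None):
    s=get_state();R=Ro.from_euler('xyz',s['orientation']).as_matrix();p=s['position']
    yw=s['orientation'][2]
    l=Rz.T@(p[:2]-c)*1000
    print('t',round(s['time'],2),'tumbler xyz mm',l.round(1),round(p[2]*1000,1),'yaw',round(yw,3),'F',np.round(s['wrist_force'],1),'w',round(s['width'],4))
    for q in pts:
        print(q,np.round(R.T@(w(*q)-p)/.2,3))
    if yaw is not None: print('turn',-(yaw-yw)/(2*np.pi))
E
python3 - <<'E'
from g import *
go([(-85,-10,300),(-85,-10,250)],th+np.pi/2)
E
```

```text
t 0.1 tumbler xyz mm [-321.6  511.8] 174.0 yaw 1.102 F [-0.1  1.1  0.1] w 0.0942
(-85, -10, 300) [-2.043  2.009 -0.627]
(-85, -10, 250) [-2.043  2.009 -0.377]
turn -0.05596051628971686
```

Emit:
{"api": "send_rows", "payload": {
  "motion": [
    {"z":-0.25,"gripper":1},
    {"z":-0.5,"gripper":1},
    {"x":-0.15,"y":0.15,"z":-0.63,"turn":-0.02,"gripper":1},
    {"x":-0.32,"y":0.32,"z":-0.63,"turn":-0.04,"gripper":1},
    {"x":-0.49,"y":0.49,"z":-0.63,"turn":-0.056,"gripper":1},
    {"x":-0.66,"y":0.66,"z":-0.63,"turn":-0.056,"gripper":1},
    {"x":-0.83,"y":0.83,"z":-0.63,"turn":-0.056,"gripper":1},
    {"x":-1,"y":1,"z":-0.63,"turn":-0.056,"gripper":1}
  ]
}}

```text
$.motion[0]: bad value
```

```bash
python3 - <<'E'
from g import *
go([(-85,-10,300),(-85,-10,250)],th+np.pi/2)
E
```

```text
t 0.1 tumbler xyz mm [-321.6  511.8] 174.0 yaw 1.102 F [-0.1  1.1  0.1] w 0.0942
(-85, -10, 300) [-2.043  2.009 -0.627]
(-85, -10, 250) [-2.043  2.009 -0.377]
turn -0.05596051628971686
```

Emit:
{"api": "send_rows", "payload": {
  "motion": [
    {"x":0,"y":0,"z":-0.25,"turn":0,"gripper":1},
    {"x":0,"y":0,"z":-0.5,"turn":0,"gripper":1},
    {"x":-0.15,"y":0.15,"z":-0.63,"turn":-0.02,"gripper":1},
    {"x":-0.32,"y":0.32,"z":-0.63,"turn":-0.04,"gripper":1},
    {"x":-0.49,"y":0.49,"z":-0.63,"turn":-0.056,"gripper":1},
    {"x":-0.66,"y":0.66,"z":-0.63,"turn":-0.056,"gripper":1},
    {"x":-0.83,"y":0.83,"z":-0.63,"turn":-0.056,"gripper":1},
    {"x":-1,"y":1,"z":-0.63,"turn":-0.056,"gripper":1}
  ]
}}

```text
time: 0.9
position: [0.3816, 0.3092, 0.3005]
orientation: [-3.141, 0.0, 1.454]
wrist_force: [0.9, 0.2, -0.1]
width: 0.0333
```

```bash
python3 - <<'E'
from g import *
go([(-85,-10,300),(-85,-10,250)],th+np.pi/2)
E
```

```text
t 0.9 tumbler xyz mm [-202.3  253.8] 300.5 yaw 1.454 F [ 0.9  0.2 -0.1] w 0.0333
(-85, -10, 300) [-1.32   0.585  0.003]
(-85, -10, 250) [-1.319  0.585  0.253]
turn 0.00011987024266658275
```

Emit:
{"api": "send_rows", "payload": {
  "motion": [
    {"x":-0.2,"y":0.1,"z":0,"turn":0,"gripper":1},
    {"x":-0.4,"y":0.2,"z":0,"turn":0,"gripper":1},
    {"x":-0.6,"y":0.3,"z":0,"turn":0,"gripper":1},
    {"x":-0.8,"y":0.4,"z":0,"turn":0,"gripper":1},
    {"x":-1,"y":0.5,"z":0,"turn":0,"gripper":1},
    {"x":-1,"y":0.585,"z":0,"turn":0,"gripper":1}
  ]
}}

```text
time: 1.5
position: [0.4751, 0.0949, 0.3007]
orientation: [-3.142, 0.001, 1.448]
wrist_force: [-0.0, 0.3, -0.0]
width: 0.0002
```

Emit:
{"api": "send_rows", "payload": {
  "motion": [
    {"x":-0.16,"y":0,"z":0,"turn":0,"gripper":1},
    {"x":-0.33,"y":0,"z":0,"turn":0,"gripper":1},
    {"x":-0.33,"y":0,"z":0.15,"turn":0,"gripper":1},
    {"x":-0.33,"y":0,"z":0.15,"turn":0,"gripper":1}
  ]
}}

```text
time: 1.9
position: [0.4646, 0.0329, 0.2671]
orientation: [-3.134, -0.0, 1.452]
wrist_force: [0.2, -0.4, -0.7]
width: 0.0005
```

```bash
python3 - <<'E'
from g import *
go([(-85,-14,230),(-85,-22,190),(-85,-29,165),(-85,-30,150)],th+np.pi/2)
snap('scene','s1');snap('wrist','w1')
a=cv2.imread('pics/s1.png')[110:260,180:360]; cv2.imwrite('pics/s1z.png',cv2.resize(a,None,fx=4.4,fy=4,interpolation=cv2.INTER_CUBIC))
E
```

```text
t 1.9 tumbler xyz mm [-87.6 -10.9] 267.1 yaw 1.452 F [ 0.2 -0.4 -0.7] w 0.0005
(-85, -14, 230) [-0.015  0.014  0.185]
(-85, -22, 190) [-0.056  0.016  0.385]
(-85, -29, 165) [-0.091  0.017  0.51 ]
(-85, -30, 150) [-0.096  0.017  0.585]
turn -0.0002496985866282203
```

View pics/s1z.png

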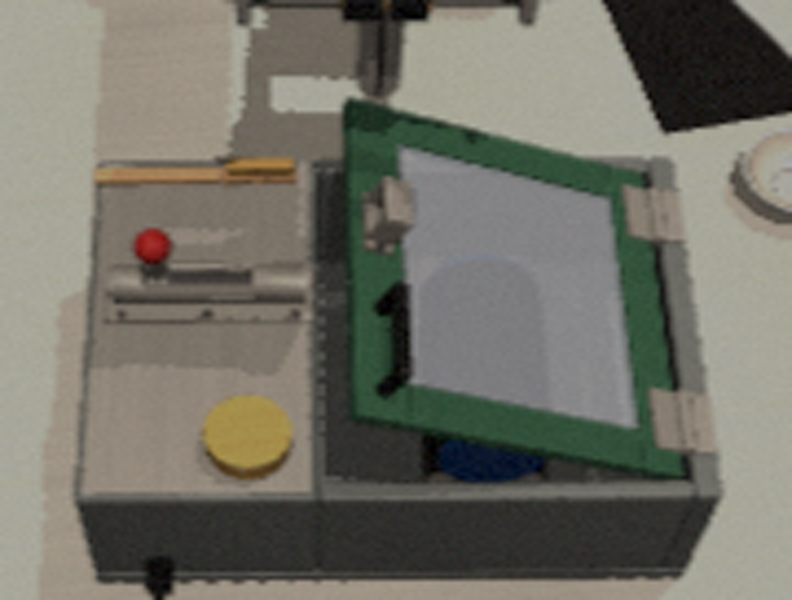

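View pics/w1.png

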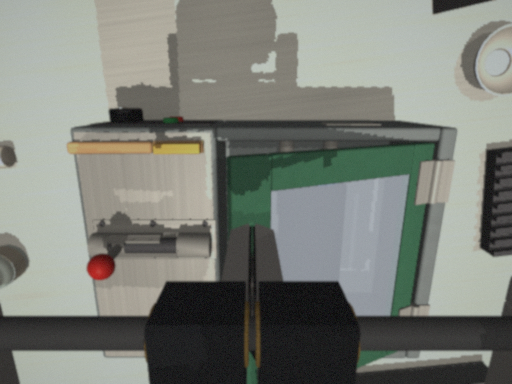

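Emit:
{"api": "send_rows", "payload": {
  "motion": [
    {"x":-0.015,"y":0.015,"z":0.12,"turn":0,"gripper":1},
    {"x":-0.02,"y":0.015,"z":0.17,"turn":0,"gripper":1},
    {"x":-0.03,"y":0.015,"z":0.22,"turn":0,"gripper":1},
    {"x":-0.035,"y":0.015,"z":0.27,"turn":0,"gripper":1}
  ]
}}

```text
time: 2.4
position: [0.4694, 0.0262, 0.2171]
orientation: [3.141, 0.0, 1.455]
wrist_force: [0.3, 0.7, -0.0]
width: 0.0004
```

Emit:
{"api": "send_rows", "payload": {
  "motion": [
    {"x":-0.015,"y":0,"z":0.05,"turn":0,"gripper":1},
    {"x":-0.025,"y":0,"z":0.1,"turn":0,"gripper":1},
    {"x":-0.035,"y":0,"z":0.15,"turn":0,"gripper":1},
    {"x":-0.045,"y":0,"z":0.2,"turn":0,"gripper":1},
    {"x":-0.055,"y":0,"z":0.24,"turn":0,"gripper":1}
  ]
}}

```text
time: 2.9
position: [0.4679, 0.0147, 0.1682]
orientation: [3.141, 0.0, 1.454]
wrist_force: [0.4, -0.5, 2.0]
width: 0.0002
```

```bash
python3 - <<'E'
from g import *
go([(-85,-29,155),(-85,-30,150)],th+np.pi/2)
snap('scene','s2')
a=cv2.imread('pics/s2.png')[110:260,180:360]; cv2.imwrite('pics/s2z.png',cv2.resize(a,None,fx=4.4,fy=4,interpolation=cv2.INTER_CUBIC))
E
```

```text
t 2.9 tumbler xyz mm [-82.2 -28.6] 168.2 yaw 1.454 F [ 0.4 -0.5  2. ] w 0.0002
(-85, -29, 155) [-0.002 -0.014  0.066]
(-85, -30, 150) [-0.007 -0.014  0.091]
turn 3.8194787279735424e-06
```

View pics/s2z.png

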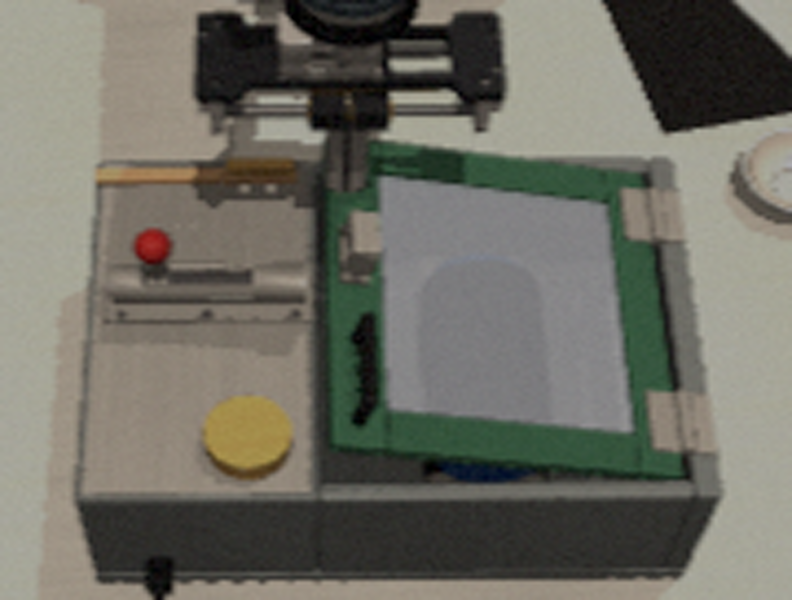

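Emit:
{"api": "send_rows", "payload": {
  "motion": [
    {"x":0.01,"y":0,"z":0.04,"turn":0,"gripper":1},
    {"x":0.01,"y":0,"z":0.07,"turn":0,"gripper":1},
    {"x":0.01,"y":0,"z":0.085,"turn":0,"gripper":1}
  ]
}}

```text
time: 3.25
position: [0.4678, 0.0171, 0.1512]
orientation: [-3.141, 0.0, 1.454]
wrist_force: [-0.1, -1.8, 1.3]
width: 0.0005
```

Emit:
{"api": "send_rows", "payload": {
  "motion": [
    {"x":0,"y":0,"z":0.01,"turn":0,"gripper":1},
    {"x":0,"y":0,"z":0.01,"turn":0,"gripper":1}
  ]
}}

```text
time: 3.45
position: [0.4677, 0.0173, 0.1496]
orientation: [-3.141, -0.001, 1.454]
wrist_force: [0.2, 0.5, 0.2]
width: 0.0004
```

Emit:
{"api": "send_rows", "payload": {
  "motion": [
    {"x":0,"y":0,"z":0.01,"turn":0,"gripper":1},
    {"x":0,"y":0,"z":0.01,"turn":0,"gripper":1}
  ]
}}

```text
time: 3.65
position: [0.4679, 0.0171, 0.1478]
orientation: [-3.141, -0.0, 1.454]
wrist_force: [-0.3, -0.2, 1.3]
width: 0.0005
```

Emit:
{"api": "send_rows", "payload": {
  "motion": [
    {"x":0,"y":0,"z":0.01,"turn":0,"gripper":1},
    {"x":0,"y":0,"z":0.01,"turn":0,"gripper":1}
  ]
}}

```text
time: 3.85
position: [0.468, 0.017, 0.1458]
orientation: [3.141, 0.0, 1.454]
wrist_force: [0.3, -0.2, 0.6]
width: 0.0004
```

```bash
python3 - <<'E'
from g import *
go([(-85,-29,155),(-85,-30,150)],th+np.pi/2)
snap('scene','s3');snap('wrist','w3');snap('top','t3')
a=cv2.imread('pics/s3.png')[110:260,180:360]; cv2.imwrite('pics/s3z.png',cv2.resize(a,None,fx=4.4,fy=4,interpolation=cv2.INTER_CUBIC))
E
```

```text
t 3.85 tumbler xyz mm [-82.3 -26.3] 145.8 yaw 1.454 F [ 0.3 -0.2  0.6] w 0.0004
(-85, -29, 155) [-0.013 -0.013 -0.046]
(-85, -30, 150) [-0.018 -0.013 -0.021]
turn 2.8292209465692746e-05
```

View pics/s3z.png

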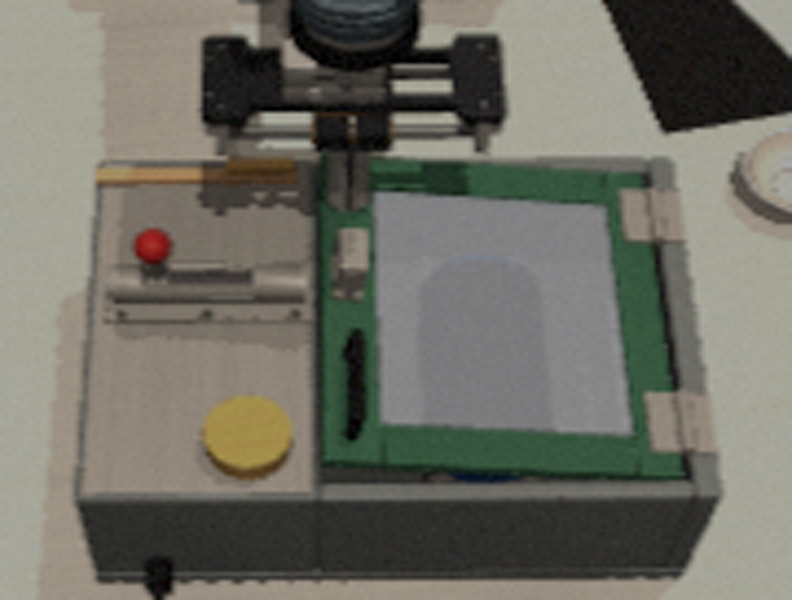

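View pics/w3.png

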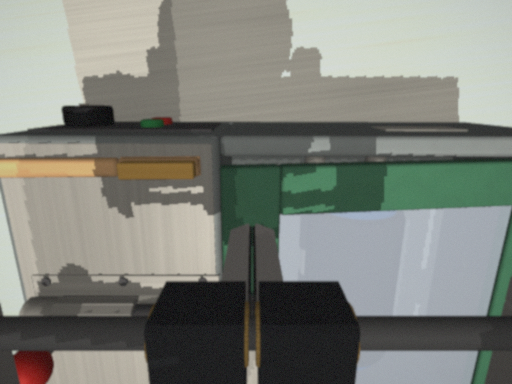

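Emit:
{"api": "send_rows", "payload": {
  "motion": [
    {"x":0,"y":0,"z":0.01,"turn":0,"gripper":1},
    {"x":0,"y":0,"z":0.02,"turn":0,"gripper":1}
  ]
}}

```text
time: 4.2
position: [0.4681, 0.0168, 0.142]
orientation: [3.141, 0.0, 1.454]
wrist_force: [-0.7, -1.3, 0.7]
width: 0.0002
```

Emit:
{"api": "send_rows", "payload": {
  "motion": [
    {"x":0,"y":0,"z":0.01,"turn":0,"gripper":1},
    {"x":0,"y":0,"z":0.01,"turn":0,"gripper":1}
  ]
}}

```text
time: 4.4
position: [0.468, 0.0171, 0.1396]
orientation: [-3.141, -0.0, 1.454]
wrist_force: [0.5, -0.3, -0.0]
width: 0.0005
```

```bash
python3 - <<'E'
from g import *
go([],th+np.pi/2);print(get_state()['joint_efforts'],get_state()['ft_torque'])
snap('scene','s4');snap('wrist','w4');
a=cv2.imread('pics/s4.png')[140:210,230:350]; cv2.imwrite('pics/s4z.png',cv2.resize(a,None,fx=6.6,fy=6.6,interpolation=cv2.INTER_CUBIC))
a=cv2.imread('pics/s3.png')[140:210,230:350]; cv2.imwrite('pics/s3y.png',cv2.resize(a,None,fx=6.6,fy=6.6,interpolation=cv2.INTER_CUBIC))
E
```

```text
t 4.4 tumbler xyz mm [-82.4 -26.3] 139.6 yaw 1.454 F [ 0.5 -0.3 -0. ] w 0.0005
turn 1.2137958650863676e-05
[ 4.54980566e-02 -2.36519265e+01 -3.01221442e+01 -2.29557924e-02
  7.93603552e-02  3.01406253e-04] [0.00785123 0.02190761 0.01049416]
```

View pics/s4z.png

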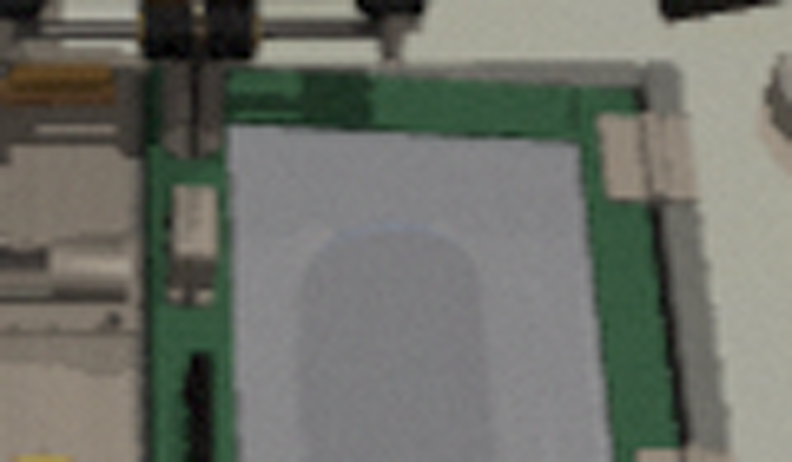

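View pics/w4.png

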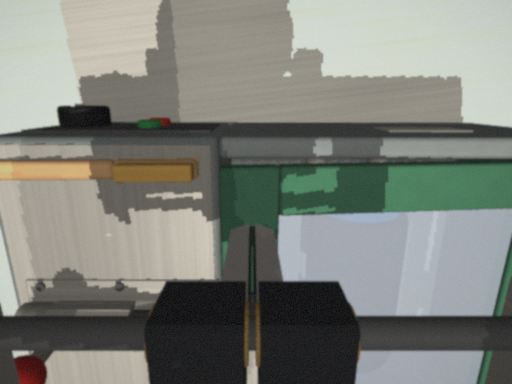

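View pics/s3y.png

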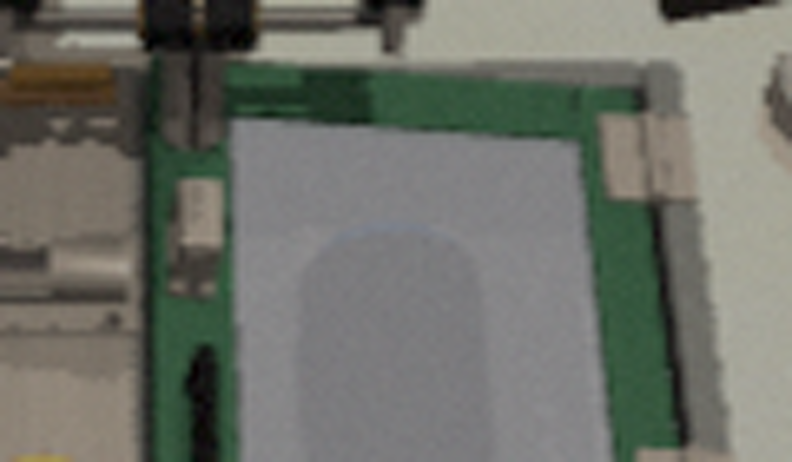

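Emit:
{"api": "send_rows", "payload": {
  "motion": [
    {"x":0,"y":0,"z":0.01,"turn":0,"gripper":1},
    {"x":0,"y":0,"z":0.015,"turn":0,"gripper":1}
  ]
}}

```text
time: 4.7
position: [0.4679, 0.017, 0.1368]
orientation: [-3.141, 0.0, 1.454]
wrist_force: [-1.1, -0.8, 1.6]
width: 0.0002
```

Emit:
{"api": "send_rows", "payload": {
  "motion": [
    {"x":0,"y":0,"z":0.01,"turn":0,"gripper":1},
    {"x":0,"y":0,"z":0.01,"turn":0,"gripper":1}
  ]
}}

```text
time: 4.9
position: [0.468, 0.017, 0.1346]
orientation: [-3.142, -0.0, 1.454]
wrist_force: [1.3, 0.3, -0.5]
width: 0.0004
```

```bash
python3 - <<'E'
from g import *
go([],th+np.pi/2)
snap('scene','s5');snap('top','t5');
a=cv2.imread('pics/s5.png')[140:260,190:350]; cv2.imwrite('pics/s5z.png',cv2.resize(a,None,fx=5,fy=5,interpolation=cv2.INTER_CUBIC))
a=cv2.imread('pics/t5.png')[120:265,165:340]; cv2.imwrite('pics/t5z.png',cv2.resize(a,None,fx=4.5,fy=4.1,interpolation=cv2.INTER_CUBIC))
E
```

```text
t 4.9 tumbler xyz mm [-82.4 -26.3] 134.6 yaw 1.454 F [ 1.3  0.3 -0.5] w 0.0004
turn 1.8800218913389626e-05
```

View pics/s5z.png

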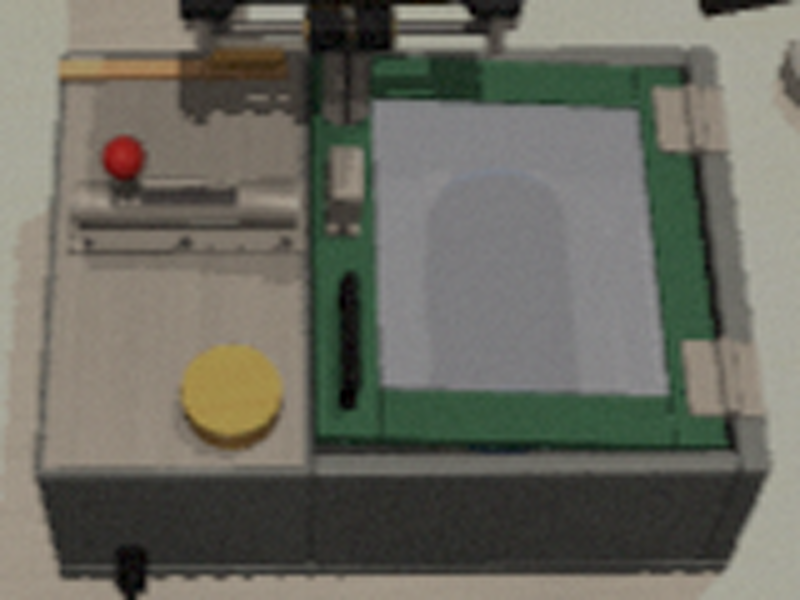

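View pics/t5z.png

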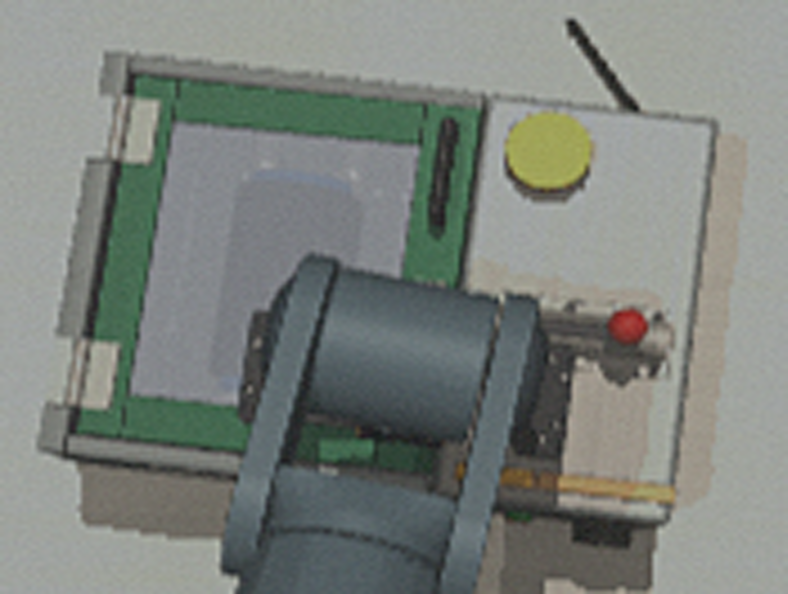

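```bash
python3 - <<'E'
from g import *
s=np.load('pics/s5.npz')
f=lambda p:np.round((proj(s,w(*p))-[190,140])*5)
for a in (0,.03,.06,.1):
    print(a,[f((125,175-222*np.cos(a),150+222*np.sin(a)+dz)) for dz in (0,-6,-12)])
print('rim',f((140,-47,150)),f((140,195,150)), 'tip',f((-82.4,-26.3,134.6)),f((-75,-26.3,150)))
E
```

```text
0 [array([311., 447.]), array([311., 452.]), array([310., 457.])]
0.03 [array([311., 442.]), array([311., 447.]), array([311., 451.])]
0.06 [array([312., 436.]), array([311., 441.]), array([311., 446.])]
0.1 [array([313., 428.]), array([313., 434.]), array([313., 439.])]
rim [311. 473.] [768. 469.] tip [341. 140.] [342. 136.]
```

Emit:
{"api": "send_rows", "payload": {
  "motion": [
    {"x":0,"y":0,"z":0.01,"turn":0,"gripper":1},
    {"x":0,"y":0,"z":0.02,"turn":0,"gripper":1}
  ]
}}

```text
time: 5.2
position: [0.468, 0.017, 0.131]
orientation: [-3.142, 0.0, 1.454]
wrist_force: [-0.9, -0.5, 1.5]
width: 0.0006
```

Emit:
{"api": "send_rows", "payload": {
  "motion": [
    {"x":0,"y":0,"z":0.01,"turn":0,"gripper":1},
    {"x":0,"y":0,"z":0.015,"turn":0,"gripper":1}
  ]
}}

```text
time: 5.4
position: [0.468, 0.0168, 0.1278]
orientation: [-3.142, 0.0, 1.454]
wrist_force: [-1.3, -2.1, 1.1]
width: 0.0004
```

Emit:
{"api": "send_rows", "payload": {
  "motion": [
    {"x":0,"y":0,"z":0.01,"turn":0,"gripper":1},
    {"x":0,"y":0,"z":0.01,"turn":0,"gripper":1}
  ]
}}

```text
time: 5.6
position: [0.468, 0.0171, 0.1257]
orientation: [3.142, -0.0, 1.454]
wrist_force: [-0.5, 0.4, 0.0]
width: 0.0002
```

```bash
python3 - <<'E'
from g import *
go([],th+np.pi/2)
snap('scene','s6')
a=cv2.imread('pics/s6.png')[140:260,190:350]; cv2.imwrite('pics/s6z.png',cv2.resize(a,None,fx=5,fy=5,interpolation=cv2.INTER_CUBIC))
E
```

```text
t 5.6 tumbler xyz mm [-82.3 -26.2] 125.7 yaw 1.454 F [-0.5  0.4  0. ] w 0.0002
turn 1.3268646271619207e-05
```

View pics/s6z.png

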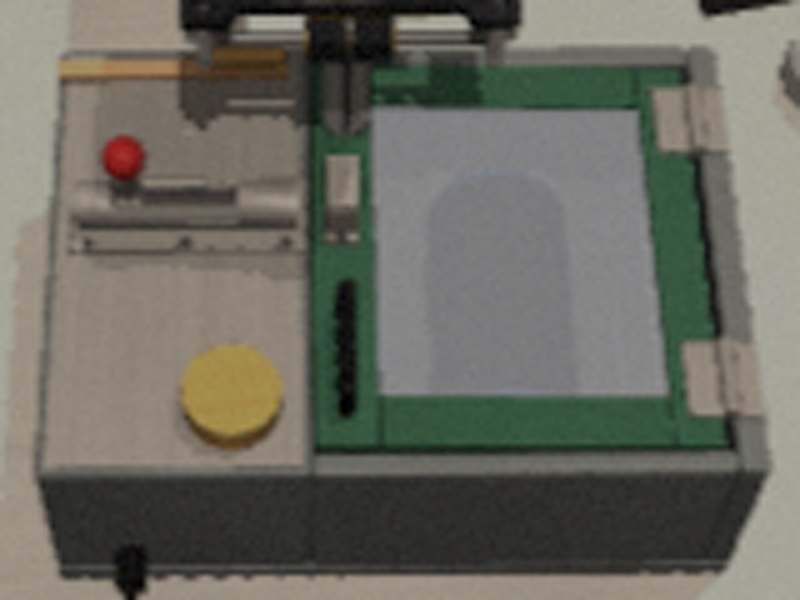

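Emit:
{"api": "send_rows", "payload": {
  "motion": [
    {"x":0,"y":0,"z":0.01,"turn":0,"gripper":1},
    {"x":0,"y":0,"z":0.01,"turn":0,"gripper":1}
  ]
}}

```text
time: 5.85
position: [0.468, 0.0172, 0.1237]
orientation: [-3.141, -0.0, 1.454]
wrist_force: [0.8, -0.3, 0.6]
width: 0.0004
```

Emit:
{"api": "send_rows", "payload": {
  "motion": [
    {"x":0,"y":0,"z":0.01,"turn":0,"gripper":1},
    {"x":0,"y":0,"z":0.01,"turn":0,"gripper":1}
  ]
}}

```text
time: 6.05
position: [0.468, 0.0171, 0.1217]
orientation: [-3.142, -0.0, 1.454]
wrist_force: [-0.2, 0.1, -0.3]
width: 0.0007
```

Emit:
{"api": "send_rows", "payload": {
  "motion": [
    {"x":0,"y":0,"z":0.01,"turn":0,"gripper":1},
    {"x":0,"y":0,"z":0.01,"turn":0,"gripper":1}
  ]
}}

```text
time: 6.25
position: [0.468, 0.0171, 0.1198]
orientation: [3.142, -0.0, 1.454]
wrist_force: [-0.8, 0.6, 0.6]
width: 0.0007
```

```bash
python3 - <<'E'
from g import *
go([],th+np.pi/2)
snap('scene','s7')
a=cv2.imread('pics/s7.png')[140:260,190:350]; cv2.imwrite('pics/s7z.png',cv2.resize(a,None,fx=5,fy=5,interpolation=cv2.INTER_CUBIC))
E
```

```text
t 6.25 tumbler xyz mm [-82.3 -26.3] 119.8 yaw 1.454 F [-0.8  0.6  0.6] w 0.0007
turn 2.5722603118416997e-05
```

View pics/s7z.png

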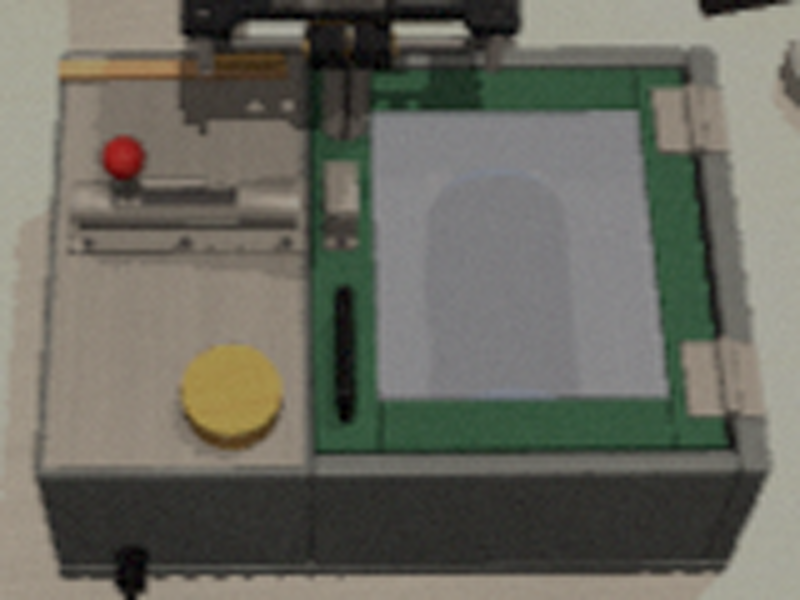

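```bash
python3 - <<'E'
from g import *
s=np.load('pics/s7.npz')
f=lambda p:np.round((proj(s,w(*p))-[190,140])*5)
for a in (0,.03,.06):
  def L(x,r,h): return f((x,175-r*np.cos(a)+h*np.sin(a),150+r*np.sin(a)+h*np.cos(a)))
  print(a,'handle end top/bot',L(110,205,31),L(110,205,0),'start',L(40,205,31),'keeper far/near top',L(-37,205,33),L(-3,205,33),L(-3,205,0),'window corners r187',L(-90,187,0),L(90,187,0))
print(f((-20,-150,212)), f((-82,-26,120)),f((-82,-26,150)))
E
```

```text
0 handle end top/bot [343. 395.] [342. 421.] start [341. 279.] keeper far/near top [338. 158.] [339. 210.] [338. 241.] window corners r187 [366. 114.] [375. 388.]
0.03 handle end top/bot [345. 389.] [342. 416.] start [343. 273.] keeper far/near top [340. 152.] [341. 204.] [338. 236.] window corners r187 [367. 109.] [375. 383.]
0.06 handle end top/bot [348. 384.] [343. 411.] start [345. 268.] keeper far/near top [343. 146.] [344. 198.] [339. 230.] window corners r187 [367. 103.] [376. 378.]
[118. 156.] [341. 154.] [342. 126.]
```

Emit:
{"api": "send_rows", "payload": {
  "motion": [
    {"x":0,"y":0,"z":0.01,"turn":0,"gripper":1},
    {"x":0,"y":0,"z":0.01,"turn":0,"gripper":1}
  ]
}}

```text
time: 6.5
position: [0.4681, 0.017, 0.1196]
orientation: [-3.141, 0.0, 1.454]
wrist_force: [-4.9, 1.0, 11.3]
width: 0.0001
```

Emit:
{"api": "send_rows", "payload": {
  "motion": [
    {"x":0,"y":0,"z":0.01,"turn":0,"gripper":1},
    {"x":0,"y":0,"z":0.01,"turn":0,"gripper":1}
  ]
}}

```text
time: 6.7
position: [0.4682, 0.017, 0.1195]
orientation: [-3.14, 0.0, 1.454]
wrist_force: [-10.5, 1.3, 22.1]
width: 0.0006
```

```bash
python3 - <<'E'
from g import *
s=np.load('pics/s1.npz')
for z in (260,267,280,297): print(z,proj(s,w(-87.6,-10.9,z)),proj(s,w(-80,-10.9,z)))
s=get_state()
print(s['joints'])
E
```

```text
260 [264.84286202 140.07000289] [264.92144287 142.31462104]
267 [264.92743572 138.44568662] [265.00673592 140.69661156]
280 [265.0869223  135.38259876] [265.16758772 137.64525196]
297 [265.3003681  131.28317413] [265.38287842 133.56118634]
[-2.06076334e-01 -1.31932540e-01  2.05740803e+00 -4.81452968e-04
  1.21730614e+00 -1.66032653e+00]
```

Emit:
{"api": "send_rows", "payload": {
  "motion": [
    {"x":0,"y":0,"z":-0.05,"turn":0,"gripper":1},
    {"x":0,"y":0,"z":-0.3,"turn":0,"gripper":1},
    {"x":-0.1,"y":0,"z":-0.5,"turn":0,"gripper":1},
    {"x":-0.3,"y":0.1,"z":-0.6,"turn":0,"gripper":1},
    {"x":-0.5,"y":0.2,"z":-0.65,"turn":0,"gripper":1},
    {"x":-0.7,"y":0.3,"z":-0.65,"turn":0,"gripper":1},
    {"x":-0.85,"y":0.3,"z":-0.65,"turn":0,"gripper":1}
  ]
}}

```text
time: 7.4
position: [0.5088, -0.1615, 0.2461]
orientation: [3.141, 0.001, 1.453]
wrist_force: [0.7, 0.5, 0.0]
width: 0.0002
```

```bash
python3 - <<'E'
from g import *
go([(-20,-185,250)],th+np.pi/2)
snap('scene','s8');snap('top','t8');
a=cv2.imread('pics/s8.png')[120:260,180:350]; cv2.imwrite('pics/s8z.png',cv2.resize(a,None,fx=4.2,fy=4.2,interpolation=cv2.INTER_CUBIC))
a=cv2.imread('pics/t8.png')[120:265,165:340]; cv2.imwrite('pics/t8z.png',cv2.resize(a,None,fx=4.5,fy=4.1,interpolation=cv2.INTER_CUBIC))
s=np.load('pics/s8.npz');st=get_state()['position'];print(proj(s,st),proj(s,st+[0,0,.03]))
E
```

```text
t 7.4 tumbler xyz mm [ -21.  -198.8] 246.1 yaw 1.453 F [0.7 0.5 0. ] w 0.0002
(-20, -185, 250) [ 0.069  0.005 -0.02 ]
turn -0.00011884928156346899
[193.86265713 163.52867553] [192.54792636 156.83853979]
```

View pics/s8z.png

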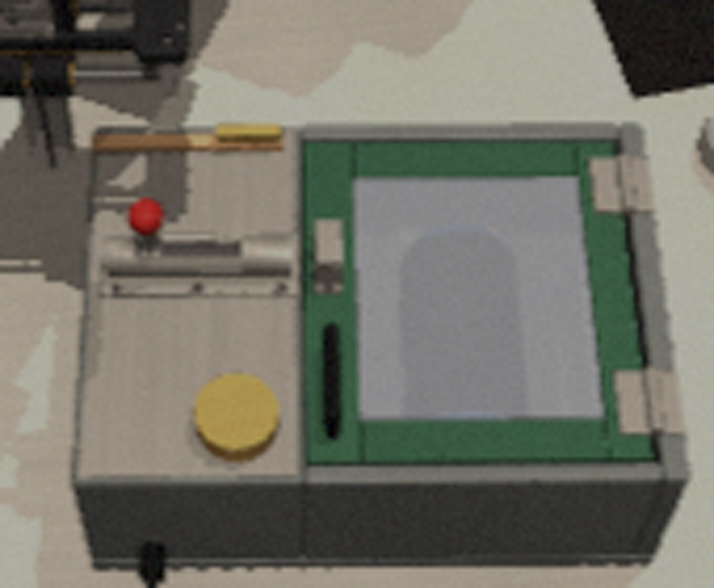

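View pics/t8z.png

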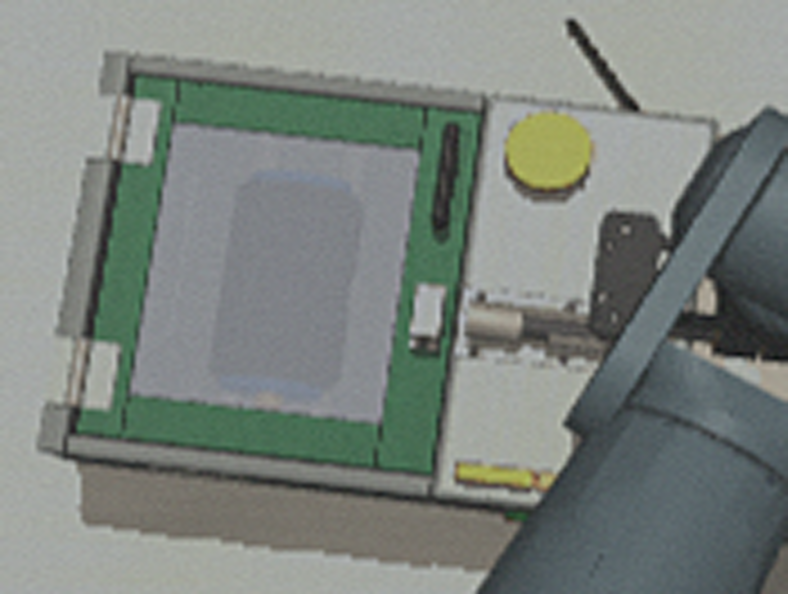

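Emit:
{"api": "send_rows", "payload": {
  "motion": [
    {"x":0,"y":0.005,"z":0.2,"turn":0,"gripper":1},
    {"x":0,"y":0.005,"z":0.4,"turn":0,"gripper":1},
    {"x":0.05,"y":0.005,"z":0.4,"turn":0,"gripper":1}
  ]
}}

```text
time: 7.8
position: [0.506, -0.1465, 0.16]
orientation: [-3.131, -0.004, 1.453]
wrist_force: [-0.5, -0.3, -0.7]
width: 0.0003
```

```bash
python3 - <<'E'
from g import *
go([(-20,-176,165),(-20,-121,165)],th+np.pi/2)
snap('scene','s9')
a=cv2.imread('pics/s9.png')[120:220,180:300]; cv2.imwrite('pics/s9z.png',cv2.resize(a,None,fx=6,fy=6,interpolation=cv2.INTER_CUBIC))
E
```

```text
t 7.8 tumbler xyz mm [ -25.5 -184.3] 160.0 yaw 1.453 F [-0.5 -0.3 -0.7] w 0.0003
(-20, -176, 165) [ 0.041  0.027 -0.025]
(-20, -121, 165) [ 0.316  0.027 -0.024]
turn -0.0001255143531832319
```

View pics/s9z.png

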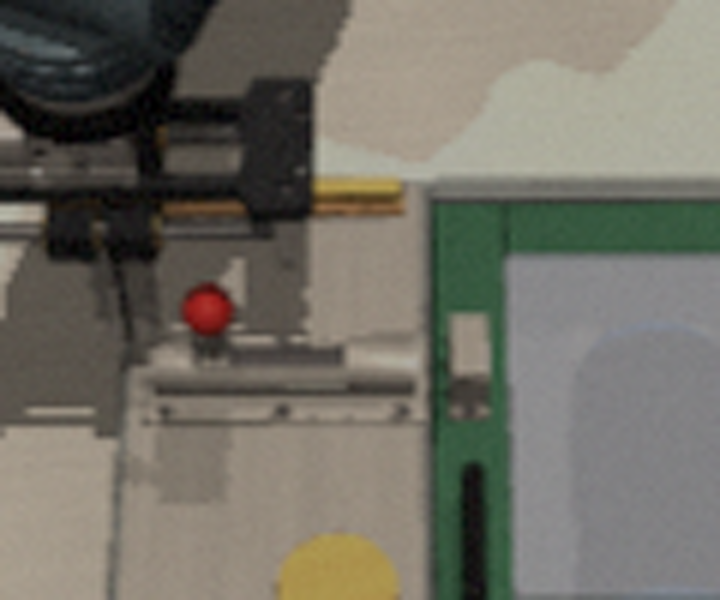

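Emit:
{"api": "send_rows", "payload": {
  "motion": [
    {"x":0.02,"y":0.01,"z":-0.02,"turn":0,"gripper":1},
    {"x":0.05,"y":0.01,"z":-0.02,"turn":0,"gripper":1},
    {"x":0.08,"y":0.01,"z":-0.02,"turn":0,"gripper":1}
  ]
}}

```text
time: 8.15
position: [0.5154, -0.1336, 0.1727]
orientation: [3.137, 0.002, 1.454]
wrist_force: [-0.3, -2.8, 1.8]
width: 0.0004
```

```bash
python3 - <<'E'
from g import *
go([(-20,-121,165)],th+np.pi/2)
snap('scene','s10')
a=cv2.imread('pics/s10.png')[120:220,180:300]; cv2.imwrite('pics/s10z.png',cv2.resize(a,None,fx=6,fy=6,interpolation=cv2.INTER_CUBIC))
E
```

```text
t 8.15 tumbler xyz mm [ -17.7 -170.3] 172.7 yaw 1.454 F [-0.3 -2.8  1.8] w 0.0004
(-20, -121, 165) [ 0.247 -0.012  0.038]
turn 0.0001231521594588326
```

View pics/s10z.png

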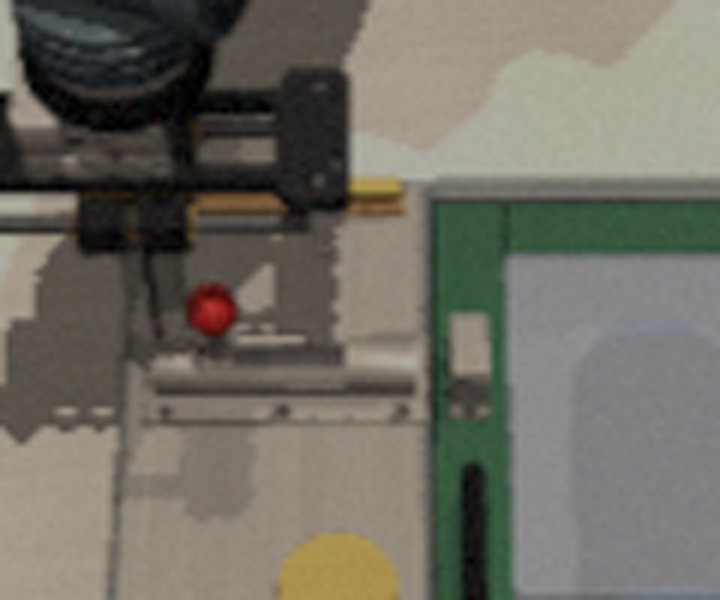

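Emit:
{"api": "send_rows", "payload": {
  "motion": [
    {"x":0.04,"y":0,"z":0.02,"turn":0,"gripper":1},
    {"x":0.08,"y":0,"z":0.02,"turn":0,"gripper":1},
    {"x":0.12,"y":0,"z":0.02,"turn":0,"gripper":1},
    {"x":0.16,"y":0,"z":0.02,"turn":0,"gripper":1},
    {"x":0.2,"y":0,"z":0.02,"turn":0,"gripper":1},
    {"x":0.21,"y":0,"z":0.02,"turn":0,"gripper":1}
  ]
}}

```text
time: 8.8
position: [0.5186, -0.0906, 0.1659]
orientation: [-3.141, -0.0, 1.455]
wrist_force: [0.3, -2.1, 1.5]
width: 0.0004
```

Emit:
{"api": "send_rows", "payload": {
  "motion": [
    {"x":0.01,"y":0,"z":0,"turn":0,"gripper":1},
    {"x":0.02,"y":0,"z":0,"turn":0,"gripper":1}
  ]
}}

```text
time: 9.0
position: [0.519, -0.0875, 0.1659]
orientation: [-3.141, 0.0, 1.454]
wrist_force: [-0.3, -2.3, 1.9]
width: 0.0006
```

```bash
python3 - <<'E'
from g import *
go([(-20,-121,165)],th+np.pi/2)
snap('scene','s11')
a=cv2.imread('pics/s11.png')[120:220,180:300]; cv2.imwrite('pics/s11z.png',cv2.resize(a,None,fx=6,fy=6,interpolation=cv2.INTER_CUBIC))
from m import red
s=np.load('pics/s11.npz');print(red(s))
for b in (0,40,46,50,55): print(b,proj(s,w(-20,-150+b,212)))
E
```

```text
t 9.0 tumbler xyz mm [ -19.4 -124.2] 165.9 yaw 1.454 F [-0.3 -2.3  1.9] w 0.0006
(-20, -121, 165) [ 0.016 -0.003  0.004]
turn 3.1689887327679785e-05
(np.float64(-0.11662289364504662), array([0.55254941, 0.03213824]), array([[ 2.20696533, -0.46594983],
       [-3.3395046 , -2.6801796 ],
       [ 2.61770777,  0.9647992 ],
       [-1.4851685 ,  2.18133024]]))
(np.float64(-0.1176822854701149), array([0.55317598, 0.03491137]), array([[ 2.47157738, -3.9381665 ],
       [-2.61233004, -1.22499791],
       [ 2.93061843,  2.64527414],
       [-2.78986578,  2.51789026]]))
-0.11715147709595812 [0.5528627  0.03352481]
(array([304.13043478, 198.95652174]), np.int32(46)) (array([214.08695652, 171.        ]), np.int32(46))
knob [ 0.51643694 -0.11271806  0.21435716] [ -19.08266956 -149.49803583  214.3571559 ]
lid corner [ 0.67369825 -0.01080159  0.2367364 ] [125.18833418 -29.89885874 236.73640187] 0.4004410881974551
lid corner [0.42642004 0.01846476 0.23888818] [-123.81569346  -29.7359072   238.88818029] 0.40960375610069827
(array([232.13888889, 171.38888889]), np.int32(36))
0 [213.50092119 171.19256672]
40 [228.32347532 171.10238324]
46 [230.54516462 171.08886603]
50 [232.02604555 171.07985604]
55 [233.87687084 171.06859524]
```

View pics/s11z.png

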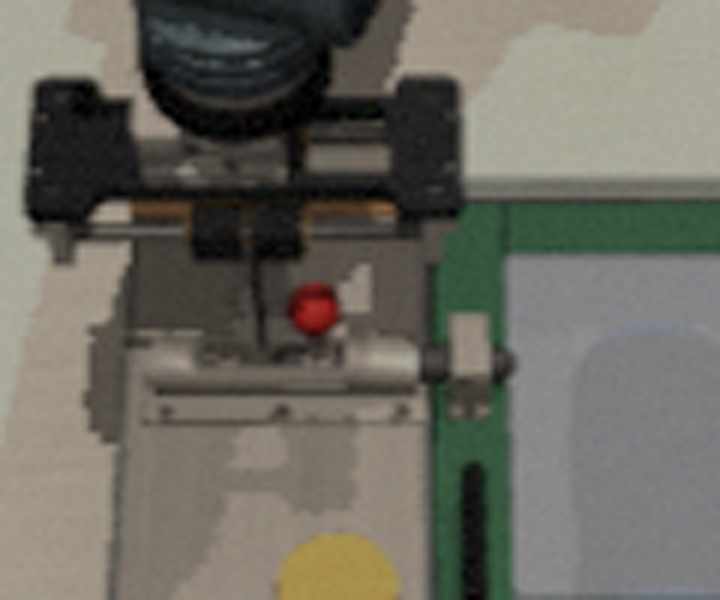

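Bolt has passed through the keeper (its end at zoom (508,362)); about 50 mm driven, so a few more mm to the stop.

Emit:
{"api": "send_rows", "payload": {
  "motion": [
    {"x":0.01,"y":0,"z":0,"turn":0,"gripper":1},
    {"x":0.02,"y":0,"z":0,"turn":0,"gripper":1}
  ]
}}

```text
time: 9.25
position: [0.5195, -0.0837, 0.1658]
orientation: [-3.141, 0.0, 1.454]
wrist_force: [-1.7, -2.4, 1.3]
width: 0.0004
```

Emit:
{"api": "send_rows", "payload": {
  "motion": [
    {"x":0.01,"y":0,"z":0,"turn":0,"gripper":1},
    {"x":0.01,"y":0,"z":0,"turn":0,"gripper":1}
  ]
}}

```text
time: 9.45
position: [0.5197, -0.0815, 0.1658]
orientation: [-3.141, -0.0, 1.454]
wrist_force: [-0.4, -1.7, 1.2]
width: 0.0007
```

Emit:
{"api": "send_rows", "payload": {
  "motion": [
    {"x":0.007,"y":0,"z":0,"turn":0,"gripper":1},
    {"x":0.007,"y":0,"z":0,"turn":0,"gripper":1}
  ]
}}

```text
time: 9.65
position: [0.5198, -0.0813, 0.1659]
orientation: [-3.141, 0.002, 1.454]
wrist_force: [-2.0, -5.1, 0.8]
width: 0.0006
```

Emit:
{"api": "send_rows", "payload": {
  "motion": [
    {"x":0.005,"y":0,"z":0,"turn":0,"gripper":1},
    {"x":0.005,"y":0,"z":0,"turn":0,"gripper":1}
  ]
}}

```text
time: 9.85
position: [0.5198, -0.0811, 0.166]
orientation: [-3.141, 0.004, 1.454]
wrist_force: [-2.6, -7.7, 0.8]
width: 0.0002
```

```bash
python3 - <<'E'
from g import *
go([(-20,-130,165),(-20,-130,210),(18,-95,210),(18,-95,165)],th+np.pi/2)
E
```

```text
t 9.85 tumbler xyz mm [ -19.4 -117.7] 166.0 yaw 1.454 F [-2.6 -7.7  0.8] w 0.0002
(-20, -130, 165) [-0.061 -0.003  0.005]
(-20, -130, 210) [-0.062 -0.003 -0.22 ]
(18, -95, 210) [ 0.113  0.187 -0.221]
(18, -95, 165) [0.114 0.187 0.004]
turn 1.9079324357991605e-05
```

Emit:
{"api": "send_rows", "payload": {
  "motion": [
    {"x":-0.06,"y":0,"z":0,"turn":0,"gripper":1},
    {"x":-0.08,"y":0,"z":0,"turn":0,"gripper":1},
    {"x":-0.08,"y":0.1,"z":0,"turn":0,"gripper":1},
    {"x":-0.08,"y":0.2,"z":0,"turn":0,"gripper":1},
    {"x":-0.08,"y":0.21,"z":0,"turn":0,"gripper":1},
    {"x":0.02,"y":0.21,"z":0,"turn":0,"gripper":1},
    {"x":0.11,"y":0.21,"z":0,"turn":0,"gripper":1},
    {"x":0.11,"y":0.21,"z":0,"turn":0,"gripper":1}
  ]
}}

```text
time: 10.65
position: [0.5638, -0.0607, 0.1656]
orientation: [-3.141, -0.001, 1.456]
wrist_force: [0.4, -0.3, -0.0]
width: 0.0005
```

```bash
sed -i '/^th,c,r/,$d;/^for X/d' m.py; cat >> m.py <<'E'
def red(d):
    h=cv2.cvtColor(d['fr'],cv2.COLOR_RGB2HSV);m=((h[...,0]<6)|(h[...,0]>174))&(h[...,1]>150)&(h[...,2]>90)
    n,l,st,ce=cv2.connectedComponentsWithStats(m.astype('uint8'));i=1+np.argmax(st[1:,4]);return ce[i],st[i,4]
E
cat > look.py <<'E'
import sys
from g import *
from m import red
n=sys.argv[1]
go([eval(a) for a in sys.argv[2:]])
snap('scene',n)
a=cv2.imread(f'pics/{n}.png')[120:220,180:300]; cv2.imwrite(f'pics/{n}z.png',cv2.resize(a,None,fx=6,fy=6,interpolation=cv2.INTER_CUBIC))
s=np.load(f'pics/{n}.npz');print(red(s))
for t in (0,.4,.7,.9,1.1,1.25,1.4): print(t,proj(s,w(-20-46*np.sin(t),-95,166+46*np.cos(t))).round(1),end=' ')
E
python3 look.py s12 "(18,-95,165)" "(-20,-95,160)"
```

```text
t 10.65 tumbler xyz mm [ 21.9 -92.3] 165.6 yaw 1.456 F [ 0.4 -0.3 -0. ] w 0.0005
(18, -95, 165) [-0.013 -0.019  0.003]
(-20, -95, 160) [-0.013 -0.209  0.028]
(array([284.5625,   5.3125]), np.int32(16))
0 [233.9 171.1] 0.4 [234.  166.4] 0.7 [234.1 164.3] 0.9 [234.2 163.8] 1.1 [234.3 163.9] 1.25 [234.4 164.4] 1.4 [234.5 165.3]
```

View pics/s12z.png

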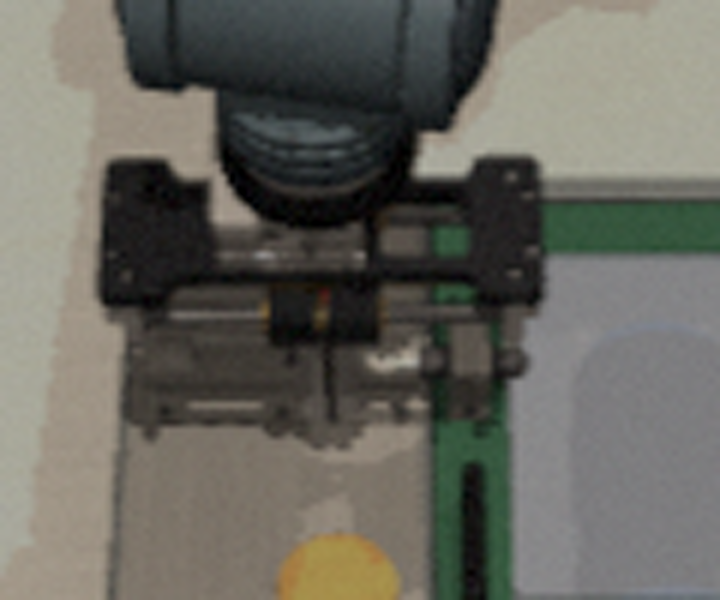

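Emit:
{"api": "send_rows", "payload": {
  "motion": [
    {"x":-0.013,"y":-0.05,"z":0.01,"turn":0,"gripper":1},
    {"x":-0.013,"y":-0.08,"z":0.01,"turn":0,"gripper":1},
    {"x":-0.013,"y":-0.11,"z":0.01,"turn":0,"gripper":1},
    {"x":-0.013,"y":-0.14,"z":0.015,"turn":0,"gripper":1}
  ]
}}

```text
time: 11.1
position: [0.5363, -0.0622, 0.1636]
orientation: [3.14, 0.0, 1.453]
wrist_force: [1.1, -0.5, 0.5]
width: 0.0005
```

Emit:
{"api": "send_rows", "payload": {
  "motion": [
    {"x":0,"y":-0.03,"z":0.005,"turn":0,"gripper":1},
    {"x":0,"y":-0.06,"z":0.01,"turn":0,"gripper":1},
    {"x":0,"y":-0.09,"z":0.015,"turn":0,"gripper":1}
  ]
}}

```text
time: 11.4
position: [0.5183, -0.0596, 0.16]
orientation: [3.14, 0.0, 1.454]
wrist_force: [3.5, -0.1, -0.7]
width: 0.0002
```

```bash
python3 look.py s13 "(-35,-95,160)"
```

```text
t 11.4 tumbler xyz mm [-23.4 -96.6] 160.0 yaw 1.454 F [ 3.5 -0.1 -0.7] w 0.0002
(-35, -95, 160) [ 0.008 -0.058 -0.   ]
(array([284.55555556,   5.83333333]), np.int32(18))
0 [233.9 171.1] 0.4 [234.  166.4] 0.7 [234.1 164.3] 0.9 [234.2 163.8] 1.1 [234.3 163.9] 1.25 [234.4 164.4] 1.4 [234.5 165.3]
```

View pics/s13z.png

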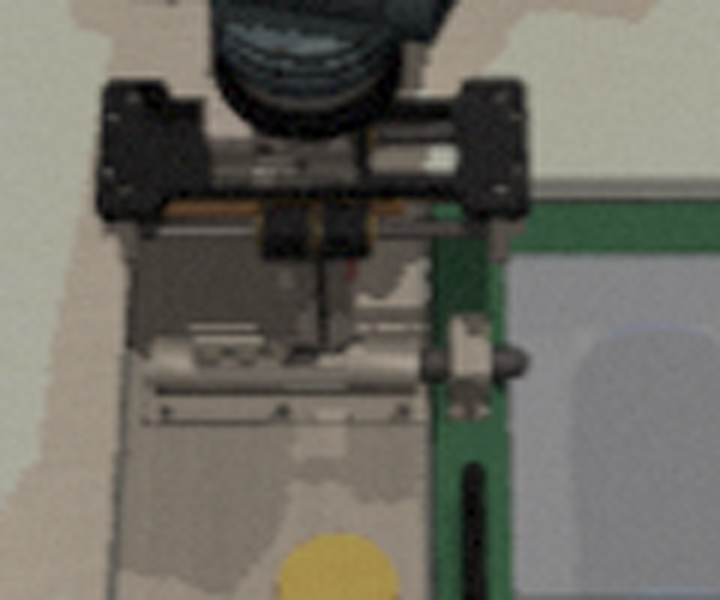

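Emit:
{"api": "send_rows", "payload": {
  "motion": [
    {"x":0,"y":-0.025,"z":0,"turn":0,"gripper":1},
    {"x":0,"y":-0.05,"z":0.005,"turn":0,"gripper":1},
    {"x":0,"y":-0.07,"z":0.005,"turn":0,"gripper":1}
  ]
}}

```text
time: 11.75
position: [0.5041, -0.0578, 0.1588]
orientation: [-3.142, -0.0, 1.454]
wrist_force: [5.6, -1.2, -3.9]
width: 0.0003
```

Emit:
{"api": "send_rows", "payload": {
  "motion": [
    {"x":0,"y":0.03,"z":0,"turn":0,"gripper":1},
    {"x":0,"y":0.05,"z":-0.1,"turn":0,"gripper":1},
    {"x":0,"y":0.05,"z":-0.3,"turn":0,"gripper":1},
    {"x":-0.25,"y":0.05,"z":-0.5,"turn":0,"gripper":1},
    {"x":-0.5,"y":0.05,"z":-0.6,"turn":0,"gripper":1}
  ]
}}

```text
time: 12.25
position: [0.5053, -0.143, 0.2742]
orientation: [3.14, 0.001, 1.457]
wrist_force: [0.8, 0.2, 0.7]
width: 0.0005
```

```bash
python3 look.py s14 "(-58,-95,220)"
```

```text
t 12.25 tumbler xyz mm [ -26.7 -180.9] 274.2 yaw 1.457 F [0.8 0.2 0.7] w 0.0005
(-58, -95, 220) [ 0.43  -0.156  0.27 ]
(array([234.73913043, 163.47826087]), np.int32(46))
0 [233.9 171.1] 0.4 [234.  166.4] 0.7 [234.1 164.3] 0.9 [234.2 163.8] 1.1 [234.3 163.9] 1.25 [234.4 164.4] 1.4 [234.5 165.3]
```

View pics/s14z.png

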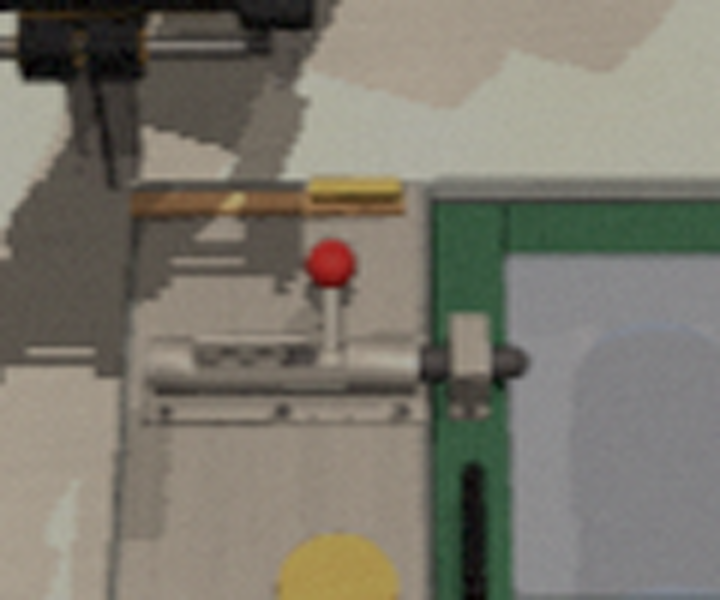

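Emit:
{"api": "send_rows", "payload": {
  "motion": [
    {"x":0.15,"y":-0.05,"z":0,"turn":0,"gripper":1},
    {"x":0.3,"y":-0.12,"z":0.1,"turn":0,"gripper":1},
    {"x":0.43,"y":-0.16,"z":0.2,"turn":0,"gripper":1},
    {"x":0.43,"y":-0.165,"z":0.3,"turn":0,"gripper":1},
    {"x":0.43,"y":-0.165,"z":0.3,"turn":0,"gripper":1}
  ]
}}

```text
time: 12.8
position: [0.4796, -0.0521, 0.2082]
orientation: [-3.135, -0.001, 1.455]
wrist_force: [-0.2, 0.2, -0.6]
width: 0.0005
```

```bash
python3 look.py s15 "(-61,-95,177)" "(-63,-95,156)"
```

```text
t 12.8 tumbler xyz mm [-62.7 -93.6] 208.2 yaw 1.455 F [-0.2  0.2 -0.6] w 0.0005
(-61, -95, 177) [-0.007  0.01   0.156]
(-63, -95, 156) [-0.007  0.     0.261]
(array([234.65217391, 163.19565217]), np.int32(46))
0 [233.9 171.1] 0.4 [234.  166.4] 0.7 [234.1 164.3] 0.9 [234.2 163.8] 1.1 [234.3 163.9] 1.25 [234.4 164.4] 1.4 [234.5 165.3]
```

View pics/s15z.png

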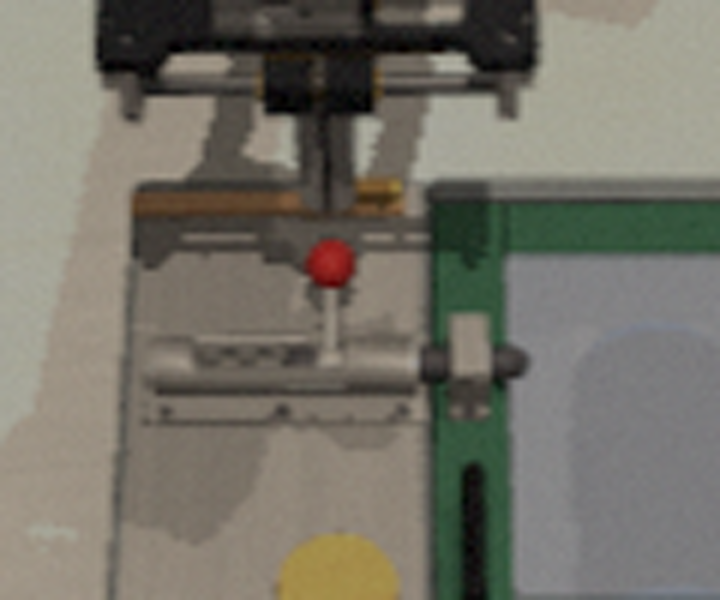

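Fingertip (325,210) is above and slightly forward of the knob (330,263), as planned. Pressing down in steps.

Emit:
{"api": "send_rows", "payload": {
  "motion": [
    {"x":-0.005,"y":0.015,"z":0.08,"turn":0,"gripper":1},
    {"x":-0.005,"y":0.015,"z":0.13,"turn":0,"gripper":1},
    {"x":-0.005,"y":0.015,"z":0.16,"turn":0,"gripper":1}
  ]
}}

```text
time: 13.15
position: [0.4848, -0.0552, 0.1793]
orientation: [-3.141, -0.0, 1.453]
wrist_force: [-0.1, -0.1, 0.4]
width: 0.0005
```

Emit:
{"api": "send_rows", "payload": {
  "motion": [
    {"x":0,"y":0,"z":0.02,"turn":0,"gripper":1},
    {"x":0,"y":-0.005,"z":0.04,"turn":0,"gripper":1}
  ]
}}

```text
time: 13.35
position: [0.4838, -0.055, 0.1719]
orientation: [-3.142, 0.0, 1.454]
wrist_force: [-3.8, 0.5, 3.5]
width: 0.0005
```

```bash
python3 look.py s16 "(-63,-95,156)"
```

```text
t 13.35 tumbler xyz mm [-58.2 -96. ] 171.9 yaw 1.454 F [-3.8  0.5  3.5] w 0.0005
(-63, -95, 156) [ 0.005 -0.024  0.079]
(array([284.61111111,   5.38888889]), np.int32(18))
0 [233.9 171.1] 0.4 [234.  166.4] 0.7 [234.1 164.3] 0.9 [234.2 163.8] 1.1 [234.3 163.9] 1.25 [234.4 164.4] 1.4 [234.5 165.3]
```

View pics/s16z.png

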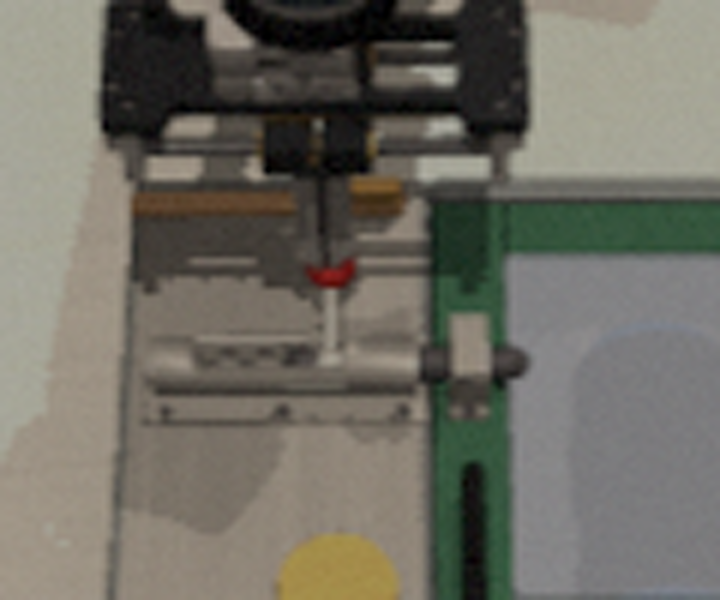

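Emit:
{"api": "send_rows", "payload": {
  "motion": [
    {"x":0,"y":0,"z":-0.06,"turn":0,"gripper":1},
    {"x":0,"y":0.03,"z":-0.06,"turn":0,"gripper":1},
    {"x":0,"y":0.055,"z":-0.06,"turn":0,"gripper":1},
    {"x":0,"y":0.055,"z":-0.03,"turn":0,"gripper":1},
    {"x":0,"y":0.055,"z":-0.01,"turn":0,"gripper":1}
  ]
}}

```text
time: 13.9
position: [0.4945, -0.0559, 0.1727]
orientation: [-3.141, -0.0, 1.454]
wrist_force: [0.4, -0.5, 0.3]
width: 0.0007
```

Emit:
{"api": "send_rows", "payload": {
  "motion": [
    {"x":0,"y":-0.005,"z":0.02,"turn":0,"gripper":1},
    {"x":0,"y":-0.01,"z":0.035,"turn":0,"gripper":1}
  ]
}}

```text
time: 14.1
position: [0.4922, -0.0557, 0.1659]
orientation: [-3.141, -0.0, 1.454]
wrist_force: [-0.1, 0.9, 1.1]
width: 0.0005
```

```bash
python3 look.py s17 "(-63,-95,156)"
```

```text
t 14.1 tumbler xyz mm [-49.8 -95.7] 165.9 yaw 1.454 F [-0.1  0.9  1.1] w 0.0005
(-63, -95, 156) [ 0.003 -0.066  0.05 ]
(array([284.58823529,   5.17647059]), np.int32(17))
0 [233.9 171.1] 0.4 [234.  166.4] 0.7 [234.1 164.3] 0.9 [234.2 163.8] 1.1 [234.3 163.9] 1.25 [234.4 164.4] 1.4 [234.5 165.3]
```

View pics/s17z.png

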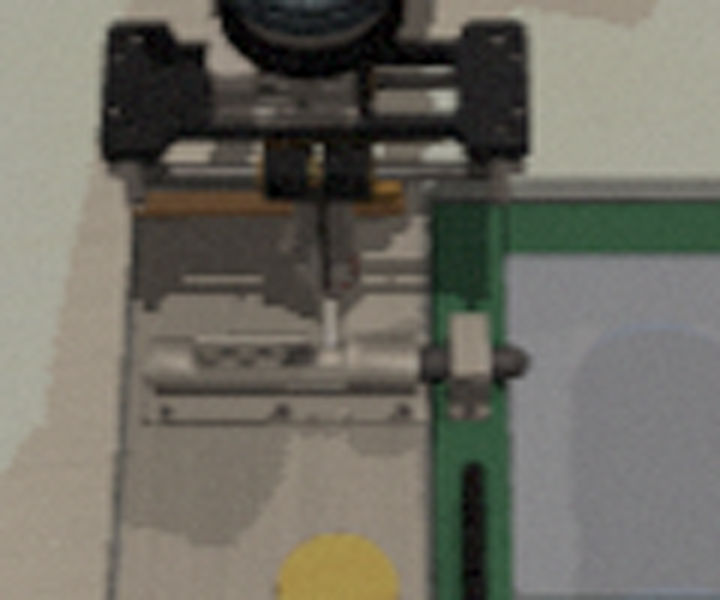

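Emit:
{"api": "send_rows", "payload": {
  "motion": [
    {"x":0,"y":-0.015,"z":0.015,"turn":0,"gripper":1},
    {"x":0,"y":-0.03,"z":0.03,"turn":0,"gripper":1}
  ]
}}

```text
time: 14.35
position: [0.4868, -0.0552, 0.1605]
orientation: [3.141, 0.0, 1.454]
wrist_force: [0.7, 0.7, 0.6]
width: 0.0007
```

Emit:
{"api": "send_rows", "payload": {
  "motion": [
    {"x":0,"y":-0.01,"z":0.01,"turn":0,"gripper":1},
    {"x":0,"y":-0.015,"z":0.02,"turn":0,"gripper":1}
  ]
}}

```text
time: 14.55
position: [0.4835, -0.0548, 0.1564]
orientation: [3.142, 0.0, 1.454]
wrist_force: [-0.6, 0.3, 0.7]
width: 0.0002
```

```bash
python3 look.py s18 "(-63,-95,156)"
```

```text
t 14.55 tumbler xyz mm [-58.6 -95.8] 156.4 yaw 1.454 F [-0.6  0.3  0.7] w 0.0002
(-63, -95, 156) [ 0.004 -0.022  0.002]
(array([284.58823529,   5.17647059]), np.int32(17))
0 [233.9 171.1] 0.4 [234.  166.4] 0.7 [234.1 164.3] 0.9 [234.2 163.8] 1.1 [234.3 163.9] 1.25 [234.4 164.4] 1.4 [234.5 165.3]
```

View pics/s18z.png

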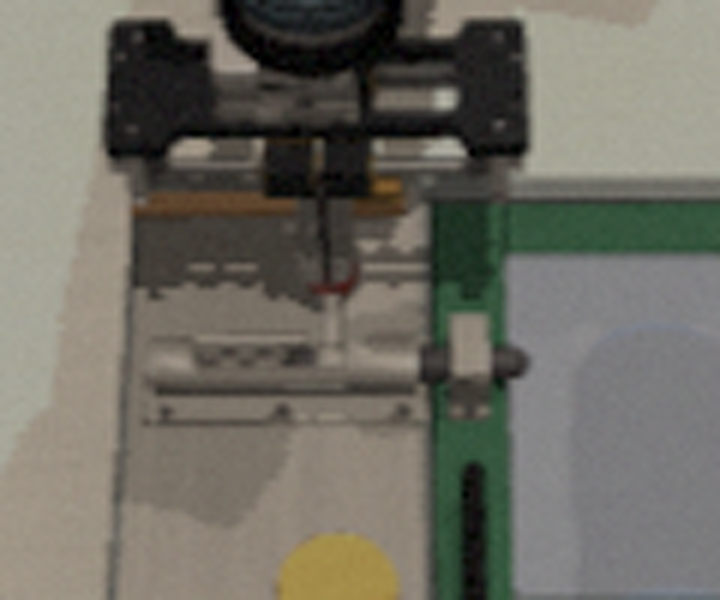

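Emit:
{"api": "send_rows", "payload": {
  "motion": [
    {"x":0,"y":-0.005,"z":0.01,"turn":0,"gripper":1},
    {"x":0,"y":-0.005,"z":0.015,"turn":0,"gripper":1}
  ]
}}

```text
time: 14.8
position: [0.4831, -0.0548, 0.1546]
orientation: [3.141, 0.0, 1.454]
wrist_force: [-1.2, 0.8, 9.1]
width: 0.0003
```

Emit:
{"api": "send_rows", "payload": {
  "motion": [
    {"x":0,"y":0,"z":0.01,"turn":0,"gripper":1},
    {"x":0,"y":0,"z":0.01,"turn":0,"gripper":1}
  ]
}}

```text
time: 15.0
position: [0.4832, -0.0548, 0.1542]
orientation: [3.141, 0.0, 1.454]
wrist_force: [-5.3, 1.6, 13.9]
width: 0.0001
```

Firm stop reached at the expected height (tip about 185 mm). Retreating straight up and checking.

Emit:
{"api": "send_rows", "payload": {
  "motion": [
    {"x":0,"y":0,"z":-0.05,"turn":0,"gripper":1},
    {"x":0,"y":0,"z":-0.2,"turn":0,"gripper":1},
    {"x":0,"y":0,"z":-0.4,"turn":0,"gripper":1},
    {"x":-0.2,"y":-0.1,"z":-0.6,"turn":0,"gripper":1},
    {"x":-0.4,"y":-0.2,"z":-0.7,"turn":0,"gripper":1},
    {"x":-0.6,"y":-0.3,"z":-0.7,"turn":0,"gripper":1},
    {"x":-0.6,"y":-0.3,"z":-0.7,"turn":0,"gripper":1},
    {"x":-0.6,"y":-0.3,"z":-0.7,"turn":0,"gripper":1}
  ]
}}

```text
time: 15.8
position: [0.4087, -0.1675, 0.2915]
orientation: [3.141, -0.0, 1.451]
wrist_force: [-0.7, -0.6, -0.3]
width: 0.0004
```

```bash
python3 look.py s19; python3 - <<'E'
from g import *
from m import red
snap('top','t19');t=np.load('pics/t19.npz');print(red(t))
s=np.load('pics/s19.npz')
for b in(.7,.9,1.1,1.25,1.4): print(b,proj(t,w(-20-46*np.sin(b),-95,166+46*np.cos(b))).round(1))
a=cv2.imread('pics/t19.png')[120:265,165:340]; cv2.imwrite('pics/t19z.png',cv2.resize(a,None,fx=4.5,fy=4.1,interpolation=cv2.INTER_CUBIC))
A=np.zeros((3,3));q=np.zeros(3)
for d in (s,t):
    o,r=ray(d,*red(d)[0]);r/=np.linalg.norm(r);p=np.eye(3)-np.outer(r,r);A+=p;q+=p@o
k=np.linalg.solve(A,q);l=Rz.T@(k[:2]-c)*1000;print('knob',l,k[2]*1000,np.arctan2(-20-l[0],k[2]*1000-166))
E
```

```text
t 15.8 tumbler xyz mm [-119.7 -216.5] 291.5 yaw 1.451 F [-0.7 -0.6 -0.3] w 0.0004
(array([234.85, 164.9 ]), np.int32(40))
0 [233.9 171.1] 0.4 [234.  166.4] 0.7 [234.1 164.3] 0.9 [234.2 163.8] 1.1 [234.3 163.9] 1.25 [234.4 164.4] 1.4 [234.5 165.3] (array([281.        , 215.02272727]), np.int32(44))
0.7 [281.5 208.3]
0.9 [281.1 211. ]
1.1 [280.8 213.1]
1.25 [280.5 214.3]
1.4 [280.3 215.2]
knob [-64.93370715 -95.22593922] 176.4492100085304 1.3423100187780534
```

View pics/s19.png

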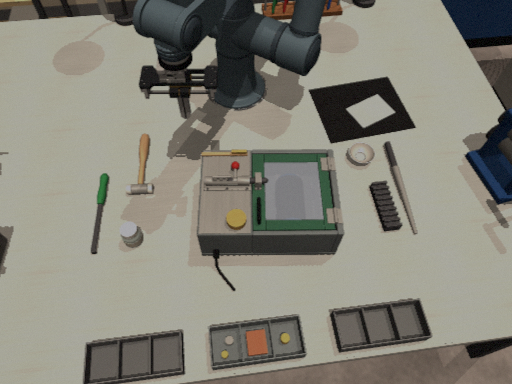

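View pics/t19z.png

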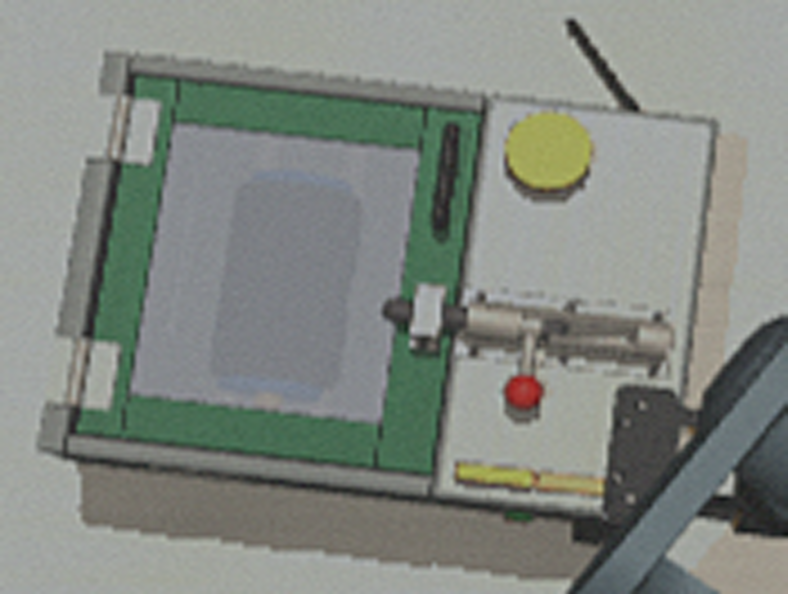

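View pics/s19z.png

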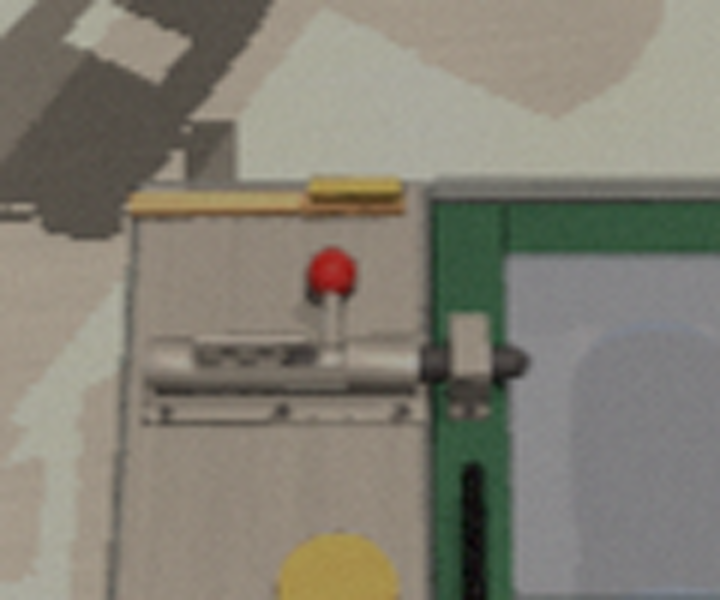

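Knob over at about 1.34–1.4 rad (scene pixel (235,165), top pixel (281,215)), bolt home through the keeper, lid shut, loose items undisturbed and the arm clear.

```bash
python3 -c "
from h import *
print(get_state()['wrist_force'],abs(get_state()['qd']).max());print(arm.job_done())"
```

```text
[ 0.01156699 -0.24029798 -0.5520561 ] 0.021227892829165165
the job is handed in; nothing more can be done
None
```

I pushed the lid shut, drove the bolt home through the keeper and pushed the knob over into the notch, each time until the arm felt the stop. The job is handed in at about 16 s. No verdict was reported, so the checks below are my own.

| Part | Force at the stop | Last camera check |
|---|---|---|
| Lid | about 22 N downward | Flush with the deck in the scene and top views |
| Bolt | about 8 N | Bolt end seen through the keeper; knob at y = -95 mm, which is full travel |
| Knob | about 14 N downward | About 1.34 rad over (needs 1.1, stop at 1.4), from both cameras |

- **Clearance:** the arm was clear and nearly still at hand-in, with about 0.5 N on the wrist. By eye, the tins, tools and dishes had not moved; I did not measure them.
- **Fingertip height:** the shut fingertips were about 30 mm higher than the reported TCP height. The scene pictures and the lid's stop agreed on this, so I corrected for it and relied on contact force.
- **Knob retry:** my first downward push on the knob landed too far forward and mostly pushed it sideways, at about 5 N. I moved the fingertip about 10 mm back and pushed again, which worked.

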